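# Open the gauge reader and lay out its setting block

### The job

Get the bench gauge reader ready for zeroing: take the orange tab and swing the stiff screen up until it stands in line with the yellow index arm beside it. The setting block underneath is sunk in its nest with no room for fingers, so press its near end (away from the hinge) gently down until the far end rocks up and stays up by itself, then take it out by the raised end and lay it flat on the middle of the black measuring pad beside the nest. Leave the screen in line with the index arm, do not shift that arm, and leave the other things on the table alone.

Things in the scene. Friction and masses are not known exactly. Their poses are not given: they have to be found in the camera images.
- reader: Grey bench instrument, fixed to the table: base 167 (x) x 190 (y) x 50 mm high, its flat deck at z = 50 mm. Origin on the table under the nest's centre; x points from the front (the screen's free edge, 55 mm from the origin) to the hinge at the back (x = 90 mm), y to the left, z up.
- screen_hinge (a point): Middle of the screen's hinge line, 62 mm above the table; axes as the reader's. The hinge runs along y.
- screen (a joint): Angle of the grey hinged screen (rad): 0 shut (flat over the deck), grows as its front edge goes up and back; 1.57 upright; stop at 2.3. The hinge is stiff (about 0.65 N m of friction) and the screen stays where it is left. The screen is 148 mm wide, 12 mm thick, 145 mm from hinge to free edge. The tab tends to creep between the fingers on a long swing.
- screen_tab (a point): Grip point in the orange ribbed tab in the middle of the screen's free edge, 161 mm from the hinge line; moves with the screen. The tab is 18 mm wide (y), 12 mm thick and sticks 30 mm out past the free edge (145 to 175 mm from the hinge line), over free air in front of the base; gripped by its two sides it can pivot between the fingers. Axes: the screen's (x from free edge to hinge).
- index (a joint): Angle of the thin yellow index arm on the right-hand end of the hinge pin (98 mm right of the middle), counted like the screen's: the screen is in line with it when both joints read the same. It moves if bumped and must stay as found.
- index_tip (a point): Point near the free end of the yellow index arm, 85 mm from the hinge line; the arm is 5 mm thick (y) and 10 mm wide. Its axes are the arm's (x from free end to hinge).
- nest (a point): Middle of the bright-framed nest in the deck, at deck height (50 mm), 90 mm in front of the hinge line; axes as the reader's. Its rear part (x from -3 to +32 mm) is 25 mm wide (y) and fits the block; its front part, the press dish (x from -39 to -3 mm), is 44 mm wide so that shut fingers can follow the block's front end down.
- rock_edge (a point): Edge in the nest's floor, 2 mm in front of the nest's middle, 12.5 mm below the deck: behind it (+x) is the shelf on which the block lies level, in front a well 26.5 mm deep. Pressed down with a few newtons near its front end, the block rocks about 30 degrees about this edge until its front end meets the well's floor, and stays so by itself, the far end's top about 16 mm above the deck.
- block_centre (a point): Centre of the light grey setting block with a dark inset on top (22 x 60 x 14 mm, about 0.14 kg, x across the width, y along the 60 mm length, z up). At the start it lies in the nest with its length along the reader's x axis, its top 1.5 mm above the deck, under the screen.
- jar: Bystander: small clear jar, 52 mm across, 58 mm high; origin under its centre.
- spool: Bystander: wooden spool of white string, 52 mm across, 48 mm high; origin under its centre.
- mould_release: Bystander: pale spray can, 53 mm across, 155 mm high; origin under its centre.
- pad (a point): Middle of the top of the black measuring pad on the deck, 52 mm left (+y) of and 4 mm in front of the nest's middle, 52 mm above the table (2 mm above the deck); axes as the reader's. The pad is 84 mm (x) by 50 mm (y), with a bright edge strip.
- green_plate: Bystander: dark green steel plate, 110 x 150 x 8 mm, lying flat on the table; origin under its centre.

How it is judged:
By the outcome, as a careful person would: the job done as asked, in the order asked, and still so for the second after the job is handed in, with the robot touching nothing.
It also fails if it takes over 56 s, if anything falls off the work surface, if the arm or the gripper's body presses on something with over 40 N, if the wrist force passes 120 N, or if a joint passes its speed limit or range.

### The arm

A 7-joint arm with a two-finger parallel gripper is mounted at the origin on the work surface; the furniture and walls round the work are solid. World frame = base frame: x ahead of the robot, y to its left, z up, the work surface at z = 0. Lengths are in m, angles in rad, forces in N, time in s.
With the tool pointing down it reaches from about 0.425 to 0.925 m from the base axis. Payload 6.8 kg.
Tool frame: the origin (TCP) lies at the very end of the fingers, on their centre line; the grasp point (between the pads) lies 19 mm behind it (r.grip_depth is the distance from the TCP to the grasp point, in m); z points along the fingers, y is the direction in which the jaws open and shut (so a half turn about z gives the same grasp; the last joint's range is limited). The gripper opens to 85 mm and grips with 20 to 120 N. Pads are 22 mm wide; open, the fingers measure 114 mm over their backs; the gripper's body (76 mm by 85 mm) begins 54 mm behind the grasp point. The pads swing forward as they close: fully open they stand 13 mm farther back than shut.
Start: joints at [1.044, 0.477, 0.022, 1.555, -0.011, 1.109, -0.083], TCP at [0.275, -0.617, 0.231] pointing down, gripper open.
Joint ranges: [-2.96, 2.96], [-0.34, 2.1], [-1.41, 1.46], [0.24, 2.44], [-1.37, 4.51], [0.17, 1.92], [-2.96, 2.96]. Speed limits (rad/s): [2.39, 2.39, 3.14, 3.14, 3.14, 3.14, 3.14].

### API

Orientations are given as a rotation vector (axis times angle).
In Python, from bench import status, eyes, workorder, spotter, r gives the robot as it stands.
- The arm moves only by the tool drive_tool, never from a script. Its argument "commands" is a list of rows, each an object of numbers: "rx", "ry", "rz": the turn, a rotation vector about the world's x, y, z normalised to -1 to 1, where 1 is 8 degrees; "tx", "ty", "tz": the shift along the world's x, y, z normalised to -1 to 1, where 1 is 20 mm; "grip": the closure, from -1 (fully open) to 1 (shut). A call has 1 to 10 rows; each row shifts and turns the commanded pose from where the row before left it; what a row does not reach is not made up. A row lasts 1/8 s, in which the tool goes at most 62.5 mm and 10.7 degrees, less where a joint would pass 70% of its speed; a pose out of reach is approached as far as the arm can. A call with a number of a shift or a turn outside -1 to 1 is refused whole. A call with a gripper value outside its range is refused whole. The fingers move at their own pace and stop on an object; "grip_force" is the grip in N (left out, the last holds). Time passes only in rows, so rows that do not move let the fingers close. It gives the time, the measured TCP pose, the force and the opening at its end, in the units of the state.
- status.get_obs(): the state, without advancing time (a new reading comes with each control period).
- eyes.grab_frame(name): name is "scene" or "top" or "wrist"; returns a dict with "frame" (420x560x3 uint8, blue, green, red), "range_z" (420x560 float32, m along the optical axis (not along the pixel's ray), 0 where there is no reading), "fx", "fy", "cx", "cy" (pixels), "T" (4x4, takes a point from camera to world coordinates); the wrist camera has in their place "T_tool_cam" (4x4, takes a point from camera to tool coordinates, whose origin is the TCP and whose axes are the flange's). Camera axes: x right, y down, z forward; pixel columns grow to the right and rows downward; lengths in m; the calibration is good to about 2 mm. A picture is of the moment at which its call begins: read the wrist's pose just before it.
- workorder.hand_in(): hands the job in, once; it reports no verdict.
Trained networks look in the newest picture that a camera, given by its name, has taken for a name from the list of things; names that differ only in an ending like _2 or _b are one class to them, and where a whole thing is asked for, a point or a joint stands for the part that bears it (a point fixed in the world has none). Each returns a list of dicts, best first, with "confidence" (0 to 1); they miss things now and then, are a little off and sometimes report something else, mostly with a low value. They report only what shows in the picture. A call takes as long as a camera call.
- spotter.boxes_of(camera, target): "position" ([column, row] as shares, 0 to 1, of the picture: columns of its width, rows of its height, amid what is visible of it).
- spotter.masks_of(camera, target): "mask" (420x560 bool, what is visible of it) and "position" ([column, row] as shares, 0 to 1, of the picture: columns of its width, rows of its height, amid what is visible of it).
The state is a dict: "clock": time; "joints": joint angles; "qvel": joint speeds; "tau": joint torques, N m; "tcp_pos": TCP position; "orientation": TCP orientation; "contact_force": force on the tool from outside, world axes, zero at the start; "moment": the same for the moment, N m; "grip_width": finger opening in m.
Only numpy, scipy, OpenCV 4.12 (cv2) and the standard library are available. Lean on these libraries where they do the work, as an engineer would, in place of code of your own. Each camera call takes 0.05 s, during which the arm holds its last target.

## Working session

There is one attempt and no reset: what is moved stays moved. The work goes in short steps, Python scripts to look and compute and a tool call to move; the robot and the scene stay as the last step left them, time stands still between calls to the robot, and variables do not carry over. Pictures are saved under pics/ and viewed, and the job is handed in when it is done.

Besides the shell and the picture viewer there is one more tool, called after "Emit:" by a JSON object that holds its "op" and its "data". drive_tool: Moves the arm, as the interface text tells. Scaled input: -1 to 1 covers 20 mm each way for a shift and 8 degrees each way for a turn. Its arguments: {"type":"object","properties":{"commands":{"type":"array","items":{"type":"object","properties":{"rx":{"type":"number"},"ry":{"type":"number"},"rz":{"type":"number"},"tx":{"type":"number"},"ty":{"type":"number"},"tz":{"type":"number"},"grip":{"type":"number"}}}},"grip_force":{"type":"number"}},"required":["commands"]}

```bash
ls; mkdir -p pics
cat > h.py <<'E'
import numpy as np, cv2
from bench import status, eyes, workorder, spotter, r
from scipy.spatial.transform import Rotation as R
np.set_printoptions(precision=4,suppress=True)
def pts(f,T=None):
    T=f["T"] if T is None else T
    z=f["range_z"]; v,u=np.mgrid[0:z.shape[0],0:z.shape[1]]
    P=np.stack([(u-f["cx"])/f["fx"]*z,(v-f["cy"])/f["fy"]*z,z],-1)
    return P@T[:3,:3].T+T[:3,3]
def proj(f,p,T=None):
    T=f["T"] if T is None else T
    q=np.linalg.inv(T)@np.append(p,1)
    return q[0]/q[2]*f["fx"]+f["cx"], q[1]/q[2]*f["fy"]+f["cy"]
def wristT(f):
    o=status.get_obs(); T=np.eye(4);T[:3,:3]=R.from_rotvec(o["orientation"]).as_matrix();T[:3,3]=o["tcp_pos"]
    return T@f["T_tool_cam"]
E
python3 - <<'E'
from h import *
o=status.get_obs(); print(o)
for c in ["scene","top"]:
    f=eyes.grab_frame(c); cv2.imwrite(f"pics/{c}0.png",f["frame"]); np.savez(f"{c}0.npz",**f)
    print(c,f["T"],f["fx"])
    P=pts(f)
    for t in ["reader","screen","screen_tab","index","index_tip","jar","spool","mould_release","green_plate","block_centre"]:
        try:
            for d in spotter.masks_of(c,t)[:2]:
                m=d["mask"]&(f["range_z"]>0); print(t,round(d["confidence"],2),np.array(d["position"])*[560,420],m.sum(),np.median(P[m],0))
        except Exception as e: print(t,e)
E
```

```text
pics
{'clock': 0.0, 'joints': array([ 1.0439,  0.4778,  0.0223,  1.5565, -0.0115,  1.1093, -0.0831]), 'qvel': array([ 0.0003,  0.0003,  0.0012,  0.0009,  0.0005, -0.0014, -0.0016]), 'tau': array([ -0.0006, -59.6465,   1.6081, -28.1203,   0.0125,   0.0092,
        -0.    ]), 'tcp_pos': array([ 0.2742, -0.6161,  0.2303]), 'orientation': array([-3.0712, -0.6527,  0.0008]), 'contact_force': array([ 1.266 , -0.4009,  0.1578]), 'moment': array([ 0.0274, -0.0077,  0.0024]), 'grip_width': 0.08525085166919606}
scene [[-0.7951 -0.3888  0.4655 -0.2148]
 [-0.6064  0.5171 -0.6041  0.994 ]
 [-0.0058 -0.7626 -0.6469  1.1274]
 [ 0.      0.      0.      1.    ]] 543.8268947014307
reader 0.64 [237.216 309.204] 4966 [0.4078 0.3519 0.0717]
screen 0.71 [240.576 295.806] 2671 [0.4183 0.3294 0.0873]
screen_tab 0.94 [238.616 297.402] 2578 [0.419  0.3292 0.0877]
index 0.54 [204.68  267.204] 70 [0.5494 0.3162 0.1051]
jar 0.61 [186.592 240.198] 343 [0.7115 0.2198 0.0407]
spool 0.66 [199.528 255.696] 267 [0.6458 0.2376 0.0448]
mould_release 0.56 [395.304 181.818] 544 [ 0.3351 -0.3308  0.0922]
green_plate 0.85 [
[... 156 characters left out ...]
-0.0343  0.0073  0.0136]
 [ 0.0001 -0.2133 -0.977   1.3952]
 [ 0.      0.      0.      1.    ]] 511.8321794312907
reader 0.71 [158.928 246.12 ] 4690 [0.4254 0.3254 0.0774]
screen 0.68 [157.976 249.48 ] 3006 [0.4219 0.3251 0.0882]
screen_tab 0.78 [159.824 246.792] 2986 [0.4215 0.3246 0.0882]
index 0.37 [167.496 199.92 ] 49 [0.5489 0.3137 0.0974]
index_tip 0.4 [165.592 200.004] 61 [0.5491 0.3137 0.0767]
jar 0.6 [421.904 288.12 ] 569 [ 0.3371 -0.3369  0.1264]
jar 0.54 [211.12  145.908] 321 [0.718  0.2148 0.0313]
spool 0.81 [204.624 170.184] 339 [0.6481 0.2344 0.0467]
mould_release 0.59 [423.584 287.112] 602 [ 0.338  -0.3372  0.1253]
green_plate 0.68 [162.512 166.992] 2037 [0.6695 0.3607 0.0057]
```

Run:
```python
import cv2
a=cv2.imread("pics/top0.png");b=cv2.imread("pics/scene0.png")
cv2.imwrite("pics/top0b.png",cv2.resize(a[130:320,60:260],None,fx=3,fy=3,interpolation=cv2.INTER_CUBIC))
cv2.imwrite("pics/scene0b.png",cv2.resize(b[200:390,140:340],None,fx=3,fy=3,interpolation=cv2.INTER_CUBIC))
```

```text
(no output)
```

View pics/top0.png

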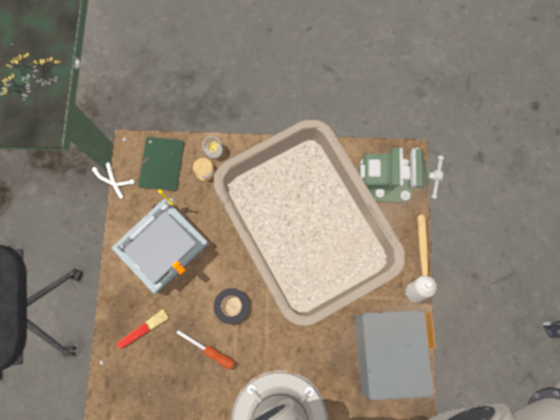

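View pics/scene0.png

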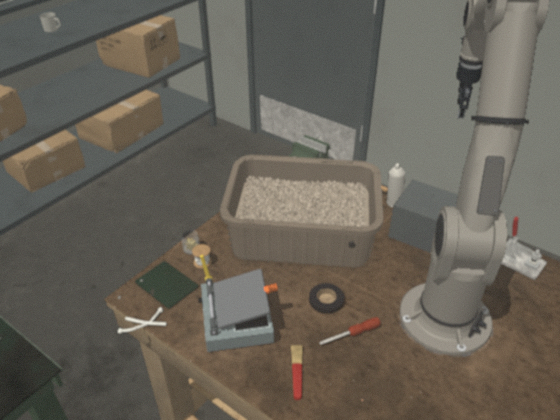

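```bash
ls pics
```

```text
scene0.png
scene0b.png
top0.png
top0b.png
```

View pics/top0b.png

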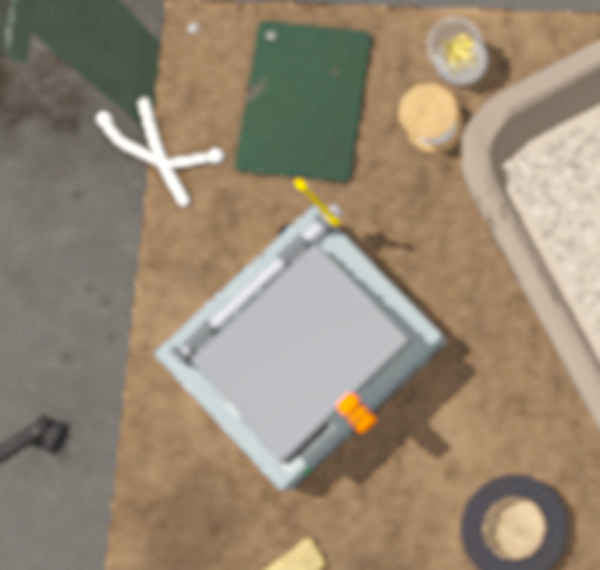

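View pics/scene0b.png

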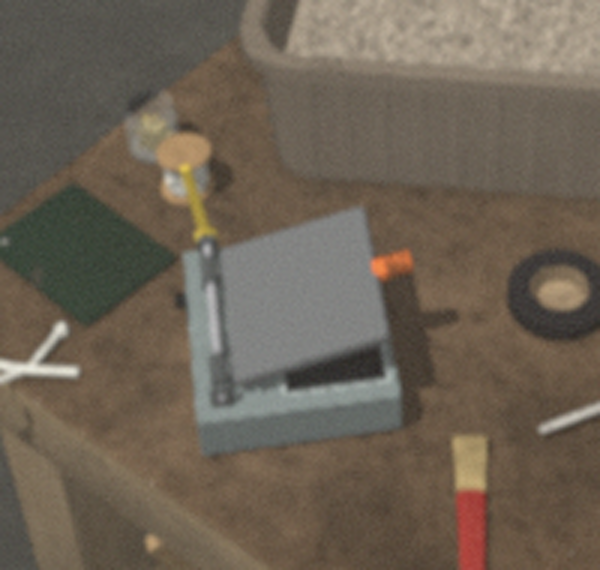

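Run:
```python
from h import *
o=status.get_obs(); print(R.from_rotvec(o["orientation"]).as_matrix())
for c in ["top","scene"]:
    f=dict(np.load(f"{c}0.npz")); P=pts(f); hsv=cv2.cvtColor(f["frame"],cv2.COLOR_BGR2HSV)
    near=(np.hypot(P[...,0]-0.45,P[...,1]-0.33)<0.2)&(f["range_z"]>0)
    m=spotter.masks_of(c,"screen") if False else None
    org=near&(hsv[...,0]>4)&(hsv[...,0]<16)&(hsv[...,1]>200)&(hsv[...,2]>150)&(P[...,2]>0.03)
    print(c,"tab",org.sum(),P[org].mean(0),np.ptp(P[org],0))
    yel=near&(hsv[...,0]>20)&(hsv[...,0]<35)&(hsv[...,1]>130)&(hsv[...,2]>120)
    print("yel",yel.sum()); print(np.c_[P[yel],np.argwhere(yel)[:,::-1]][::3])
    # screen: grey low-sat, above 0.06
    g=near&(hsv[...,1]<40)&(P[...,2]>0.055)&(P[...,2]<0.2)
    g=cv2.erode(g.astype(np.uint8),np.ones((5,5)))>0
    X=P[g]; 
    for _ in range(8):
        mu=X.mean(0); n=np.linalg.svd(X-mu,full_matrices=False)[2][2]; n*=np.sign(n[2])
        d=(P[g]-mu)@n; X=P[g][abs(d)<0.004]
    print("plane",len(X),g.sum(),mu,n,"tilt",np.degrees(np.arccos(n[2])),"az",np.degrees(np.arctan2(-n[1],-n[0])),"std",((X-mu)@n).std())
    dk=near&(abs(P[...,2]-0.05)<0.006)
    print("deck",dk.sum())
    rc=cv2.minAreaRect((P[dk][:,:2]*1000).astype(np.float32)); print(rc)
    nm=near&(P[...,2]>0.045)&(hsv[...,1]<70)
    rc=cv2.minAreaRect((P[nm][:,:2]*1000).astype(np.float32)); print(rc)
```

```text
[[ 0.9136  0.4066 -0.    ]
 [ 0.4066 -0.9136  0.    ]
 [ 0.     -0.     -1.    ]]
top tab 3 [0.3601 0.2591 0.1064] [0.0134 0.0103 0.0065]
yel 72
[[  0.5943   0.3603   0.008  158.     189.    ]
 [  0.5562   0.3236   0.1539 158.     190.    ]
 [  0.5925   0.3524   0.0046 161.     190.    ]
 [  0.5534   0.318    0.1554 160.     191.    ]
 [  0.5884   0.3624  -0.0036 158.     192.    ]
 [  0.5532   0.3176   0.146  161.     192.    ]
 [  0.5497   0.319    0.1494 160.     193.    ]
 [  0.586    0.3481  -0.0036 163.     193.    ]
 [  0.5515   0.3155   0.1318 163.     194.    ]
 [  0.5503   0.3168   0.1257 163.     195.    ]
 [  0.5489   0.3178   0.1205 163.     196.    ]
 [  0.5775   0.3389  -0.0031 166.     196.    ]
 [  0.5503   0.3137   0.1041 166.     197.    ]
 [  0.5491   0.3123   0.0979 167.     198.    ]
 [  0.5498   0.3129   0.0832 168.     199.    ]
 [  0.5459   0.3112   0.0769 169.     201.    ]
 [  0.5446   0.3097   0.0708 170.     202.    ]
 [  0.5433   0.3082   0.0648 171.     203.    ]
 [  0.5399   0.31     0.0675 170.     204.    ]
 [  0.5561   0.3183  -0.0072 173.     204.    ]
 [  0.3809   0.2778   0.1005 175.     263.    ]
 [  0.3776   0.2784   0.1089 174.     264.    ]
 [  0.378    0.2712   0.1074 177.     264.    ]
 [  0.3753   0.2733   0.1086 176.     265.    ]]
plane 1776 1980 [0.4222 0.3258 0.0881] [0.1765 0.1874 0.9663] tilt 14.9178214908234 az -133.27014564593568 std 0.0018897345250838285
deck 1393
((474.15521240234375, 297.2435302734375), (169.0795440673828, 303.65380859375), 46.70253372192383)
((468.46246337890625, 292.53692626953125), (188.0214385986328, 318.2148132324219), 39.90177917480469)<stdin>:8: RuntimeWarning: Mean of empty slice.
  ret = um.true_divide(
Traceback (most recent call last):
ValueError: zero-size array to reduction operation maximum which has no identity
```

Run:
```python
from h import *
f=eyes.grab_frame("wrist"); print(f["T_tool_cam"],f["fx"])
f=dict(np.load("top0.npz")); P=pts(f); ok=f["range_z"]>0
for y in np.arange(-0.6,0.45,0.1):
    row=[]
    for x in np.arange(0.25,0.85,0.1):
        m=ok&(abs(P[...,0]-x)<0.05)&(abs(P[...,1]-y)<0.05); row.append(P[m][:,2].max() if m.any() else np.nan)
    print(round(y,2),np.array(row))
```

```text
[[-0.0007 -0.9597 -0.2809  0.0714]
 [ 1.     -0.0008  0.0003  0.0006]
 [-0.0005 -0.2809  0.9597 -0.143 ]
 [ 0.      0.      0.      1.    ]] 334.42408824106275
-0.6 [ 0.3403 -0.8469 -0.8515 -0.8459 -0.8481 -0.8447]
-0.5 [0.3449    nan    nan    nan    nan    nan]
-0.4 [0.0651 0.1507 0.0324 0.1123 0.1158 0.0075]
-0.3 [0.1341 0.171  0.1728 0.1405 0.1433 0.0176]
-0.2 [0.168  0.1716 0.1722 0.1736 0.174  0.0098]
-0.1 [0.1747 0.1704 0.1102 0.1137 0.1719 0.1726]
-0.0 [0.172  0.1722 0.1117 0.1139 0.1726 0.1716]
0.1 [0.0259 0.1724 0.172  0.1716 0.1724 0.0093]
0.2 [0.0252 0.0243 0.1078 0.1705 0.1691 0.0623]
0.3 [0.0209 0.1164 0.1113 0.1558 0.0528 0.0141]
0.4 [0.0222 0.0987 0.0913 0.0694 0.0153 0.015 ]
```

Emit:
{"op": "drive_tool", "data": {"commands": [{"tx":0.5,"ty":1,"tz":0.2,"grip":-1},{"tx":0.5,"ty":1,"tz":0.2},{"tx":0.5,"ty":1,"tz":0.2},{"tx":0.5,"ty":1,"tz":0.2},{"tx":0.5,"ty":1,"tz":0.2},{"tx":0.5,"ty":1,"tz":0.2},{"tx":0.5,"ty":1,"tz":0.2},{"tx":0.5,"ty":1,"tz":0.2},{"tx":0.5,"ty":1,"tz":0.2},{"tx":0.5,"ty":1,"tz":0.2}]}}

```text
validation failed for argument at $.co...
```

Emit:
{"op": "drive_tool", "data": {"commands": [{"tx":0.5,"ty":1,"tz":0.2,"rx":0,"ry":0,"rz":0,"grip":-1},{"tx":0.5,"ty":1,"tz":0.2,"rx":0,"ry":0,"rz":0,"grip":-1},{"tx":0.5,"ty":1,"tz":0.2,"rx":0,"ry":0,"rz":0,"grip":-1},{"tx":0.5,"ty":1,"tz":0.2,"rx":0,"ry":0,"rz":0,"grip":-1},{"tx":0.5,"ty":1,"tz":0.2,"rx":0,"ry":0,"rz":0,"grip":-1},{"tx":0.5,"ty":1,"tz":0.2,"rx":0,"ry":0,"rz":0,"grip":-1},{"tx":0.5,"ty":1,"tz":0.2,"rx":0,"ry":0,"rz":0,"grip":-1},{"tx":0.5,"ty":1,"tz":0.2,"rx":0,"ry":0,"rz":0,"grip":-1},{"tx":0.5,"ty":1,"tz":0.2,"rx":0,"ry":0,"rz":0,"grip":-1},{"tx":0.5,"ty":1,"tz":0.2,"rx":0,"ry":0,"rz":0,"grip":-1}]}}

```text
clock: 2.4
tcp_pos: [0.375, -0.4153, 0.2716]
orientation: [3.073, 0.653, -0.0]
contact_force: [-0.3, -0.0, -1.4]
grip_width: 0.0852
```

Emit:
{"op": "drive_tool", "data": {"commands": [{"tx":0.5,"ty":1,"tz":0,"rx":0,"ry":0,"rz":0.28,"grip":-1},{"tx":0.5,"ty":1,"tz":0,"rx":0,"ry":0,"rz":0.28,"grip":-1},{"tx":0.5,"ty":1,"tz":0,"rx":0,"ry":0,"rz":0.28,"grip":-1},{"tx":0.5,"ty":1,"tz":0,"rx":0,"ry":0,"rz":0.28,"grip":-1},{"tx":0.5,"ty":1,"tz":0,"rx":0,"ry":0,"rz":0.28,"grip":-1},{"tx":0.5,"ty":1,"tz":0,"rx":0,"ry":0,"rz":0.28,"grip":-1},{"tx":0.5,"ty":1,"tz":0,"rx":0,"ry":0,"rz":0.28,"grip":-1},{"tx":0.5,"ty":1,"tz":0,"rx":0,"ry":0,"rz":0.28,"grip":-1},{"tx":0.5,"ty":1,"tz":0,"rx":0,"ry":0,"rz":0.28,"grip":-1},{"tx":0.5,"ty":1,"tz":0,"rx":0,"ry":0,"rz":0.28,"grip":-1}]}}

```text
clock: 3.65
tcp_pos: [0.4752, -0.2154, 0.2713]
orientation: [2.886, 1.241, 0.0]
contact_force: [-0.3, 0.4, 0.1]
grip_width: 0.0856
```

Emit:
{"op": "drive_tool", "data": {"commands": [{"tx":0,"ty":1,"tz":0,"rx":0,"ry":0,"rz":0,"grip":-1},{"tx":0,"ty":1,"tz":0,"rx":0,"ry":0,"rz":0,"grip":-1},{"tx":0,"ty":1,"tz":0,"rx":0,"ry":0,"rz":0,"grip":-1},{"tx":0,"ty":1,"tz":0,"rx":0,"ry":0,"rz":0,"grip":-1},{"tx":0,"ty":1,"tz":0,"rx":0,"ry":0,"rz":0,"grip":-1},{"tx":0,"ty":1,"tz":0,"rx":0,"ry":0,"rz":0,"grip":-1},{"tx":0,"ty":1,"tz":0,"rx":0,"ry":0,"rz":0,"grip":-1},{"tx":0,"ty":1,"tz":0,"rx":0,"ry":0,"rz":0,"grip":-1},{"tx":0,"ty":1,"tz":0,"rx":0,"ry":0,"rz":0,"grip":-1},{"tx":0,"ty":1,"tz":0,"rx":0,"ry":0,"rz":0,"grip":-1}]}}

```text
clock: 4.9
tcp_pos: [0.474, -0.0157, 0.2713]
orientation: [2.888, 1.236, -0.0]
contact_force: [-0.7, 0.2, 0.3]
grip_width: 0.0854
```

Emit:
{"op": "drive_tool", "data": {"commands": [{"tx":-0.2,"ty":1,"tz":0,"rx":0,"ry":0,"rz":0,"grip":-1},{"tx":-0.2,"ty":1,"tz":0,"rx":0,"ry":0,"rz":0,"grip":-1},{"tx":-0.2,"ty":1,"tz":0,"rx":0,"ry":0,"rz":0,"grip":-1},{"tx":-0.2,"ty":1,"tz":0,"rx":0,"ry":0,"rz":0,"grip":-1},{"tx":-0.2,"ty":1,"tz":0,"rx":0,"ry":0,"rz":0,"grip":-1},{"tx":-0.2,"ty":1,"tz":0,"rx":0,"ry":0,"rz":0,"grip":-1},{"tx":-0.2,"ty":1,"tz":0,"rx":0,"ry":0,"rz":0,"grip":-1},{"tx":-0.2,"ty":1,"tz":0,"rx":0,"ry":0,"rz":0,"grip":-1},{"tx":-0.2,"ty":1,"tz":0,"rx":0,"ry":0,"rz":0,"grip":-1},{"tx":-0.2,"ty":1,"tz":0,"rx":0,"ry":0,"rz":0,"grip":-1}]}}

```text
clock: 6.15
tcp_pos: [0.4338, 0.1841, 0.2713]
orientation: [2.888, 1.236, -0.0]
contact_force: [0.7, 0.1, -0.0]
grip_width: 0.0853
```

Emit:
{"op": "drive_tool", "data": {"commands": [{"tx":-0.5,"ty":1,"tz":0,"rx":0,"ry":0,"rz":0,"grip":-1},{"tx":-0.5,"ty":1,"tz":0,"rx":0,"ry":0,"rz":0,"grip":-1},{"tx":-0.5,"ty":1,"tz":0,"rx":0,"ry":0,"rz":0,"grip":-1},{"tx":-0.5,"ty":1,"tz":0,"rx":0,"ry":0,"rz":0,"grip":-1},{"tx":0,"ty":0,"tz":0,"rx":0,"ry":0,"rz":0,"grip":-1}]}}

```text
clock: 6.78
tcp_pos: [0.3932, 0.2647, 0.2714]
orientation: [-2.886, -1.242, -0.0]
contact_force: [0.9, -0.3, 0.7]
grip_width: 0.0854
```

Run:
```python
from h import *
o=status.get_obs(); f=eyes.grab_frame("wrist"); T=wristT(f); print(o["clock"],o["tcp_pos"],o["joints"])
d=dict(f);d["T"]=T; np.savez("w1.npz",**d); cv2.imwrite("pics/w1.png",f["frame"])
```

```text
6.775 [0.3932 0.2647 0.2714] [-0.1235  0.1569 -0.6574  1.9348  0.1081  1.0845 -1.5836]
```

View pics/w1.png

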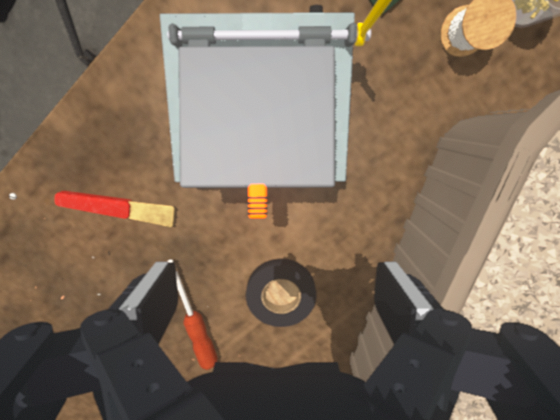

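Run:
```python
from h import *
f=dict(np.load("w1.npz")); T=f["T"]; P=pts(f,T); hsv=cv2.cvtColor(f["frame"],cv2.COLOR_BGR2HSV)
ok=f["range_z"]>0
roi=np.zeros(ok.shape,bool); roi[0:235,150:395]=True
org=roi&ok&(hsv[...,0]<18)&(hsv[...,1]>200)&(hsv[...,2]>140)
n,l,s,c=cv2.connectedComponentsWithStats(org.astype(np.uint8)); i=1+np.argmax(s[1:,4]); org=l==i
print("tab",org.sum(),s[i],P[org].mean(0),np.median(P[org],0))
g=roi&ok&(hsv[...,1]<40)&(P[...,2]>0.06)&(P[...,2]<0.13); g[:55]=False
ge=cv2.erode(g.astype(np.uint8),np.ones((7,7)))>0
X=P[ge]
for _ in range(8):
    mu=X.mean(0); nn=np.linalg.svd(X-mu,full_matrices=False)[2][2]; nn*=np.sign(nn[2]); d=(P[ge]-mu)@nn; X=P[ge][abs(d)<0.004]
print("plane",len(X),mu,nn,np.degrees(np.arccos(nn[2])),"yaw",np.degrees(np.arctan2(nn[1],nn[0])),((X-mu)@nn).std())
on=g&(abs((P-mu)@nn)<0.004); cs,_=cv2.findContours(on.astype(np.uint8),cv2.RETR_EXTERNAL,cv2.CHAIN_APPROX_NONE); c=max(cs,key=cv2.contourArea)
print("rect",cv2.boundingRect(c), cv2.approxPolyDP(c,6,True)[:,0])
yel=ok&(hsv[...,0]>20)&(hsv[...,0]<35)&(hsv[...,1]>150)&(hsv[...,2]>120); yel[60:]=False; yel[:,:340]=False; yel[:,420:]=False
Y=P[yel]; Y=Y[Y[:,2]>0.05]; print("yel",len(Y)); print(Y[np.argsort(Y[:,2])][::12])
# table/deck heights check
print("deck z",np.median(P[60:160,168:174][ok[60:160,168:174]],0), "table",np.median(P[230:250,60:140].reshape(-1,3),0))
b=f["frame"]; cv2.imwrite("pics/w1c.png",cv2.resize(b[0:235,140:400],None,fx=3,fy=2.5,interpolation=cv2.INTER_CUBIC))
```

```text
tab 21 [249 215  17   3  21] [0.3625 0.2553 0.1112] [0.3619 0.2547 0.1112]
plane 15607 [0.4229 0.3205 0.0887] [0.1744 0.1853 0.9671] 14.742540714772785 yaw 46.73106780648945 0.0007211762130648375
rect (178, 55, 157, 133) [[178  55]
 [182 186]
 [333 185]
 [334  55]]
yel 523
[[0.5395 0.3044 0.0607]
 [0.5419 0.3012 0.0646]
 [0.5399 0.3052 0.0658]
 [0.5422 0.3026 0.0673]
 [0.5447 0.3014 0.0679]
 [0.5419 0.3073 0.069 ]
 [0.5489 0.3132 0.0699]
 [0.5473 0.3041 0.0705]
 [0.547  0.3113 0.0711]
 [0.5436 0.3074 0.0717]
 [0.5452 0.3087 0.0738]
 [0.5462 0.3062 0.0755]
 [0.547  0.3113 0.0787]
 [0.5458 0.3095 0.0814]
 [0.5496 0.3139 0.0845]
 [0.5457 0.309  0.0875]
 [0.5462 0.3097 0.0911]
 [0.5465 0.3091 0.0923]
 [0.55   0.3145 0.095 ]
 [0.5473 0.3098 0.0981]
 [0.5477 0.3099 0.1002]
 [0.5473 0.3116 0.1023]
 [0.5473 0.3111 0.1043]
 [0.5505 0.3083 0.1069]
 [0.5526 0.3168 0.1085]
 [0.5491 0.3134 0.1108]
 [0.5482 0.3106 0.1127]
 [0.5487 0.3096 0.1145]
 [0.5538 0.3179 0.1161]
 [0.5493 0.3107 0.1182]
 [0.5506 0.3146 0.1205]
 [0.5529 0.3173 0.1227]
 [0.5491 0.313  0.1236]
 [0.5495 0.3141 0.1248]
 [0.5494 0.3125 0.127 ]
 [0.5528 0.3172 0.1282]
 [0.5525 0.3104 0.1299]
 [0.5519 0.3167 0.132 ]
 [0.5499 0.3151 0.1338]
 [0.5524 0.311  0.136 ]
 [0.5515 0.3121 0.138 ]
 [0.5506 0.3141 0.1398]
 [0.5508 0.3146 0.1425]
 [0.5515 0.3127 0.146 ]]
deck z [0.3633 0.3909 0.0499] table [0.1593 0.3547 0.0004]
```

View pics/w1c.png

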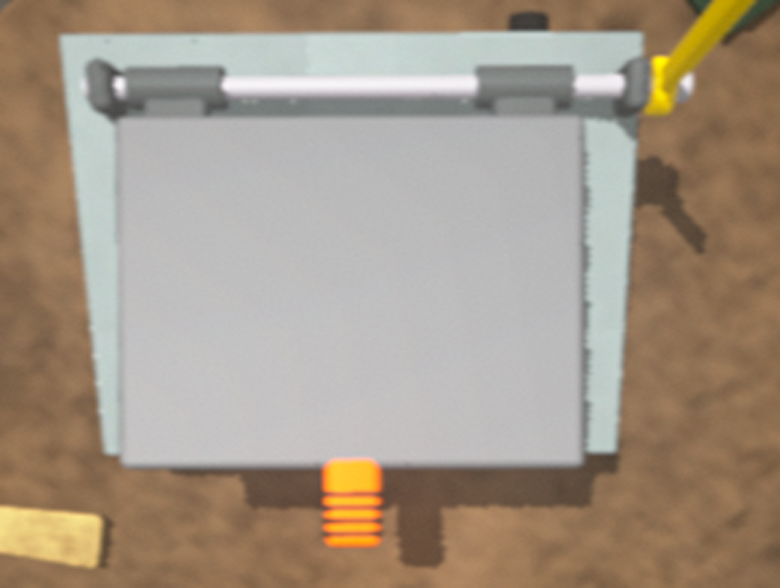

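```bash
cat >> h.py <<'E'
def ray(f,T,uv,mu,n):
    d=T[:3,:3]@np.array([(uv[0]-f["cx"])/f["fx"],(uv[1]-f["cy"])/f["fy"],1]); o=T[:3,3]
    return o+d*((mu-o)@n)/(d@n)
E
python3 - <<'E'
from h import *
f=dict(np.load("w1.npz")); T=f["T"]; P=pts(f,T); hsv=cv2.cvtColor(f["frame"],cv2.COLOR_BGR2HSV); ok=f["range_z"]>0
mu=np.array([0.4229,0.3205,0.0887]); nn=np.array([0.1744,0.1853,0.9671])
a=ray(f,T,(179.5,186.8),mu,nn); b=ray(f,T,(334.5,186.0),mu,nn); print(a,b,np.linalg.norm(a-b),"edge dir yaw",np.degrees(np.arctan2(a[0]-b[0],-(a[1]-b[1])))+180)
yaw=np.radians(46.73); ex=np.array([np.cos(yaw),np.sin(yaw),0]); ey=np.array([-ex[1],ex[0],0])
th=np.radians(14.74); u=-ex*np.cos(th)+np.array([0,0,np.sin(th)]); 
mid=(a+b)/2; H=mid-u*0.145-nn*0.006; print("hinge",H)
tl=[ray(f,T,(c/3+140,500/2.5),mu,nn) for c in (322,382)]; t=(tl[0]+tl[1])/2; print("tab width",np.linalg.norm(tl[0]-tl[1]),"y offs",(t-H)@ey)
O=H-ex*0.09; O[2]=0; print("origin",O)
cam=T[:3,3]-O; print("cam in reader",cam@ex,cam@ey,cam[2])
# base corners: deck
for c,rw in ((60,33),(642,33),(105,455),(620,455)):
    p=ray(f,T,(c/3+140,rw/2.5),np.array([0,0,.05]),np.array([0,0,1.]))-O; print("base",p@ex,p@ey)
yel=ok&(hsv[...,0]>20)&(hsv[...,0]<35)&(hsv[...,1]>150)&(hsv[...,2]>120); yel[60:]=False; yel[:,:340]=False; yel[:,420:]=False
Y=P[yel]; Y=Y[Y[:,2]>0.05]; q=np.c_[(Y-O)@ex,(Y-O)@ey,Y[:,2]]
for z in np.arange(0.06,0.15,0.01):
    m=abs(q[:,2]-z)<0.005; print(round(z,3),m.sum(),np.percentile(q[m,0],[3,50,97]),np.percentile(q[m,1],[3,50,97]))
side=q[(q[:,1]>-0.0965)&(q[:,1]<-0.093)&(q[:,2]>0.075)]
print(len(side),np.polyfit(side[:,2],side[:,0],1))
E
```

```text
[0.3283 0.3258 0.1047] [0.4353 0.2251 0.1048] 0.14691932439178795 edge dir yaw 46.72204566929807
hinge [0.4769 0.3764 0.0621]
tab width 0.018978353151459064 y offs -0.0002440539514167771
origin [0.4152 0.3109 0.    ]
cam in reader 0.02211637760975539 -0.018013313056976912 0.4142758454637001
base 0.11140460471257611 0.09366915601283445
base 0.11043208029790133 -0.0946287286462671
base -0.05572573073634115 0.09416491909238828
base -0.0567616225652719 -0.09659013007620357
0.06 17 [0.0798 0.0806 0.0984] [-0.101  -0.0956 -0.0946]
0.07 111 [0.0805 0.0855 0.0978] [-0.1009 -0.0963 -0.0947]
0.08 44 [0.0865 0.0894 0.0951] [-0.0987 -0.096  -0.0955]
0.09 44 [0.0876 0.0903 0.0963] [-0.0983 -0.0961 -0.0955]
0.1 54 [0.0888 0.0911 0.0977] [-0.0994 -0.0961 -0.0955]
0.11 59 [0.09   0.092  0.0986] [-0.1    -0.096  -0.0957]
0.12 68 [0.0914 0.0933 0.0995] [-0.0995 -0.0961 -0.0954]
0.13 67 [0.0926 0.0948 0.0999] [-0.0998 -0.0962 -0.0954]
0.14 50 [0.0936 0.0948 0.0975] [-0.0999 -0.0971 -0.0956]
240 [0.1012 0.0832]
```

Emit:
{"op": "drive_tool", "data": {"commands": [{"tx":-0.15,"ty":-0.03,"tz":-1,"rx":0,"ry":0,"rz":0,"grip":0},{"tx":-0.15,"ty":-0.03,"tz":-1,"rx":0,"ry":0,"rz":0,"grip":0},{"tx":-0.15,"ty":-0.03,"tz":-1,"rx":0,"ry":0,"rz":0,"grip":0},{"tx":-0.15,"ty":-0.03,"tz":-1,"rx":0,"ry":0,"rz":0,"grip":0},{"tx":-0.15,"ty":-0.03,"tz":-1,"rx":0,"ry":0,"rz":0,"grip":0},{"tx":-0.15,"ty":-0.03,"tz":-1,"rx":0,"ry":0,"rz":0,"grip":0},{"tx":-0.15,"ty":-0.03,"tz":-1,"rx":0,"ry":0,"rz":0,"grip":0},{"tx":-0.15,"ty":-0.03,"tz":-1,"rx":0,"ry":0,"rz":0,"grip":0},{"tx":-0.12,"ty":-0.02,"tz":-0.97,"rx":0,"ry":0,"rz":0,"grip":0},{"tx":0,"ty":0,"tz":0,"rx":0,"ry":0,"rz":0,"grip":0.3}], "grip_force": 45}}

```text
clock: 8.07
tcp_pos: [0.3677, 0.2564, 0.0909]
orientation: [2.887, 1.235, -0.005]
contact_force: [-0.2, -0.2, 0.5]
grip_width: 0.0302
```

Emit:
{"op": "drive_tool", "data": {"commands": [{"tx":0,"ty":0,"tz":0,"rx":0,"ry":0,"rz":0,"grip":1},{"tx":0,"ty":0,"tz":0,"rx":0,"ry":0,"rz":0,"grip":1},{"tx":0,"ty":0,"tz":0,"rx":0,"ry":0,"rz":0,"grip":1}], "grip_force": 45}}

```text
clock: 8.45
tcp_pos: [0.3645, 0.26, 0.092]
orientation: [-2.883, -1.24, 0.005]
contact_force: [-12.4, 8.3, -3.1]
grip_width: 0.0169
```

Run:
```python
from h import *
o=status.get_obs(); print(o["clock"],o["tcp_pos"],o["contact_force"],o["grip_width"],o["joints"])
f=eyes.grab_frame("wrist"); cv2.imwrite("pics/w2.png",f["frame"])
H=np.array([0.4769,0.3764,0.0621]); yaw=np.radians(46.73); ex=np.array([np.cos(yaw),np.sin(yaw),0])
# waypoints of arc, 12 rows
p0=np.array(o["tcp_pos"]); g=p0+[0,0,0.012]; d=g-H; rr=np.hypot(d@ex,d[2]); th0=np.arctan2(d[2],-(d@ex)); print(rr,np.degrees(th0))
for thf in (96.2,):
  N=20; th=np.radians(np.linspace(np.degrees(th0),thf,N+1)); w=H+rr*(-np.cos(th)[:,None]*ex+np.sin(th)[:,None]*[0,0,1])
  print(np.round(np.diff(w,axis=0)/0.02,2))
```

```text
8.45 [0.3645 0.26   0.092 ] [-12.3908   8.2998  -3.0552] 0.01688895289959382 [-0.2446  0.3747 -0.5979  2.1692  0.3243  0.6859 -1.8225]
0.16712627735011004 14.507751884946295
[[ 0.12  0.12  0.57]
 [ 0.14  0.15  0.56]
 [ 0.17  0.18  0.54]
 [ 0.2   0.21  0.52]
 [ 0.22  0.24  0.5 ]
 [ 0.25  0.26  0.48]
 [ 0.27  0.28  0.45]
 [ 0.29  0.31  0.42]
 [ 0.31  0.33  0.39]
 [ 0.33  0.35  0.36]
 [ 0.34  0.37  0.32]
 [ 0.36  0.38  0.28]
 [ 0.37  0.39  0.25]
 [ 0.38  0.41  0.21]
 [ 0.39  0.42  0.17]
 [ 0.4   0.42  0.13]
 [ 0.4   0.43  0.08]
 [ 0.41  0.43  0.04]
 [ 0.41  0.43 -0.  ]
 [ 0.41  0.43 -0.04]]
```

View pics/w2.png

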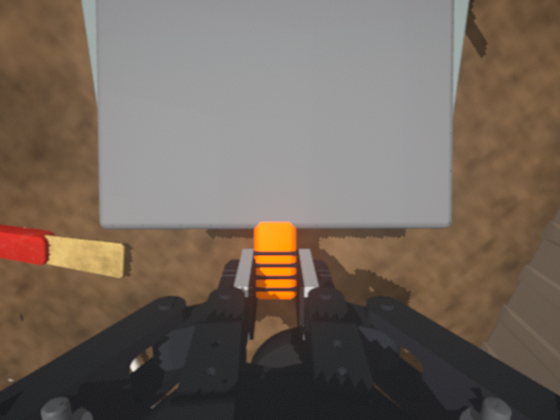

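Emit:
{"op": "drive_tool", "data": {"commands": [{"tx":0.05,"ty":0.19,"tz":0.57,"rx":0,"ry":0,"rz":0,"grip":1},{"tx":0.14,"ty":0.15,"tz":0.56,"rx":0,"ry":0,"rz":0,"grip":1},{"tx":0.17,"ty":0.18,"tz":0.54,"rx":0,"ry":0,"rz":0,"grip":1},{"tx":0.2,"ty":0.21,"tz":0.52,"rx":0,"ry":0,"rz":0,"grip":1},{"tx":0.22,"ty":0.24,"tz":0.5,"rx":0,"ry":0,"rz":0,"grip":1},{"tx":0.25,"ty":0.26,"tz":0.48,"rx":0,"ry":0,"rz":0,"grip":1},{"tx":0.27,"ty":0.28,"tz":0.45,"rx":0,"ry":0,"rz":0,"grip":1},{"tx":0.29,"ty":0.31,"tz":0.42,"rx":0,"ry":0,"rz":0,"grip":1}]}}

```text
clock: 9.5
tcp_pos: [0.3978, 0.2956, 0.1725]
orientation: [-2.884, -1.239, 0.004]
contact_force: [-3.2, 7.1, -15.2]
grip_width: 0.0167
```

Emit:
{"op": "drive_tool", "data": {"commands": [{"tx":0.29,"ty":0.41,"tz":0.34,"rx":0,"ry":0,"rz":0,"grip":1},{"tx":0.33,"ty":0.35,"tz":0.34,"rx":0,"ry":0,"rz":0,"grip":1},{"tx":0.34,"ty":0.37,"tz":0.31,"rx":0,"ry":0,"rz":0,"grip":1},{"tx":0.36,"ty":0.38,"tz":0.27,"rx":0,"ry":0,"rz":0,"grip":1},{"tx":0.37,"ty":0.39,"tz":0.25,"rx":0,"ry":0,"rz":0,"grip":1},{"tx":0.38,"ty":0.41,"tz":0.2,"rx":0,"ry":0,"rz":0,"grip":1},{"tx":0.39,"ty":0.42,"tz":0.16,"rx":0,"ry":0,"rz":0,"grip":1}]}}

```text
clock: 10.38
tcp_pos: [0.4465, 0.3475, 0.2098]
orientation: [2.886, 1.237, -0.01]
contact_force: [-6.1, -1.0, -3.6]
grip_width: 0.0165
```

Emit:
{"op": "drive_tool", "data": {"commands": [{"tx":0.4,"ty":0.42,"tz":0.13,"rx":0,"ry":0,"rz":0,"grip":1},{"tx":0.4,"ty":0.43,"tz":0.08,"rx":0,"ry":0,"rz":0,"grip":1},{"tx":0.41,"ty":0.43,"tz":0.04,"rx":0,"ry":0,"rz":0,"grip":1},{"tx":0.41,"ty":0.43,"tz":0,"rx":0,"ry":0,"rz":0,"grip":1},{"tx":0.41,"ty":0.43,"tz":-0.04,"rx":0,"ry":0,"rz":0,"grip":1},{"tx":0,"ty":0,"tz":0,"rx":0,"ry":0,"rz":0,"grip":1}]}}

```text
clock: 11.12
tcp_pos: [0.4885, 0.3922, 0.2145]
orientation: [-2.886, -1.238, 0.004]
contact_force: [-4.1, 1.6, -2.7]
grip_width: 0.0167
```

Run:
```python
from h import *
o=status.get_obs(); print(o["clock"],o["tcp_pos"],o["contact_force"],o["grip_width"],o["joints"])
f=eyes.grab_frame("wrist"); T=wristT(f); d=dict(f);d["T"]=T; np.savez("w3.npz",**d); cv2.imwrite("pics/w3.png",f["frame"])
f=eyes.grab_frame("scene"); np.savez("s3.npz",**f); cv2.imwrite("pics/s3.png",cv2.resize(f["frame"][190:390,140:340],None,fx=3,fy=3,interpolation=cv2.INTER_CUBIC))
```

```text
11.125 [0.4885 0.3922 0.2145] [-4.1242  1.6113 -2.7492] 0.016730793983743265 [-0.3357  0.4812 -0.6003  1.6613  0.2966  1.0936 -1.7812]
```

View pics/w3.png

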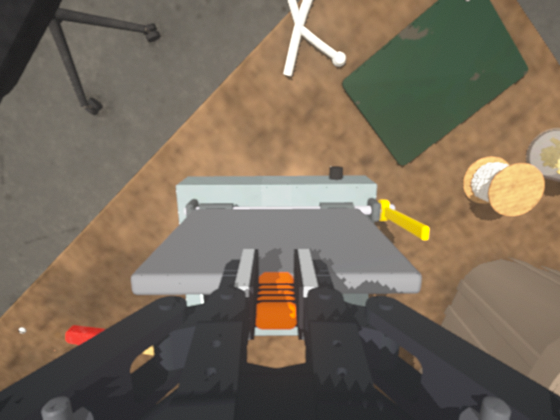

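View pics/s3.png

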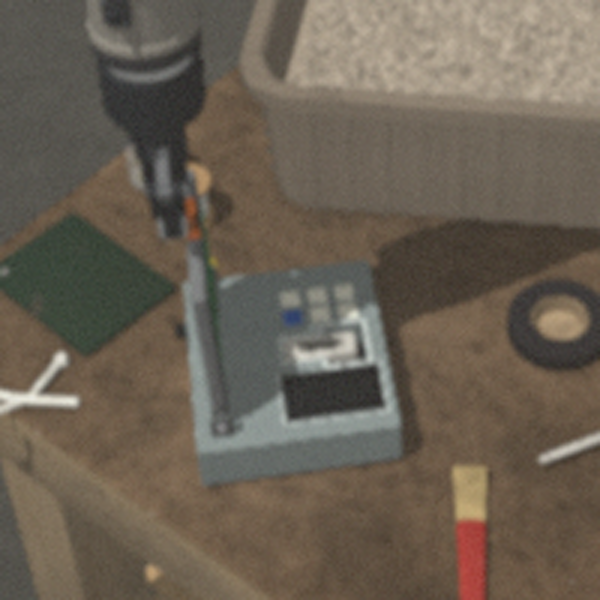

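```bash
cat > ang.py <<'E'
from h import *
import sys
def angles(fn, scr_box, yb):
    f=dict(np.load(fn)); T=f["T"]; P=pts(f,T); hsv=cv2.cvtColor(f["frame"],cv2.COLOR_BGR2HSV); ok=f["range_z"]>0
    yaw=np.radians(46.73); ex=np.array([np.cos(yaw),np.sin(yaw),0]); ey=np.array([-ex[1],ex[0],0]); O=np.array([0.4152,0.3109,0])
    Q=np.stack([(P-O)@ex,(P-O)@ey,P[...,2]],-1)
    r0,r1,c0,c1=scr_box; m=np.zeros(ok.shape,bool); m[r0:r1,c0:c1]=True; m&=ok&(Q[...,2]>0.08)&(Q[...,2]<0.2)&(hsv[...,1]<50)&(abs(Q[...,0]-0.1)<0.05)
    X=Q[m]
    for _ in range(8):
        mu=X.mean(0); n=np.linalg.svd(X-mu,full_matrices=False)[2][2]; n*=np.sign(n[0]); d=(Q[m]-mu)@n; X=Q[m][abs(d)<0.003]
    print("screen",len(X),mu,n,"angle",90+np.degrees(np.arctan2(-n[2],n[0])) if False else np.degrees(np.arctan2(n[0],n[2])),((X-mu)@n).std())
    # offset of plane from hinge
    print("plane offset from hinge (mm)",1000*((mu-[0.09,mu[1],0.0621])@n))
    r0,r1,c0,c1=yb; m=np.zeros(ok.shape,bool); m[r0:r1,c0:c1]=True
    m&=ok&(hsv[...,0]>20)&(hsv[...,0]<35)&(hsv[...,1]>150)&(hsv[...,2]>120)&(Q[...,2]>0.05)&(Q[...,2]<0.17)
    q=Q[m]
    for z in np.arange(0.06,0.165,0.01):
        k=abs(q[:,2]-z)<0.005
        if k.sum()>4: print(round(z,3),k.sum(),np.percentile(q[k,0],[5,50,95]),np.percentile(q[k,1],[5,50,95]))
    return Q,q
if __name__=="__main__":
    Q,q=angles("w3.npz",(205,275,135,420),(190,250,375,440))
    s=q[(q[:,2]>0.08)&(q[:,2]<0.14)]; print("yel",len(s))
E
python3 ang.py
```

```text
screen 12169 [0.0993 0.0019 0.1525] [ 0.9994  0.0007 -0.0348] angle 91.99462461207042 0.0002346132348950808
plane offset from hinge (mm) 6.182812808372565
0.06 16 [0.0972 0.0995 0.0999] [-0.0986 -0.0933 -0.0927]
0.07 114 [0.0826 0.0939 0.0995] [-0.0984 -0.0942 -0.0927]
0.08 48 [0.0888 0.0938 0.0974] [-0.0955 -0.0941 -0.0936]
0.09 47 [0.0902 0.0949 0.0985] [-0.0954 -0.094  -0.0936]
0.1 57 [0.0913 0.096  0.1   ] [-0.0959 -0.094  -0.0936]
0.11 66 [0.0922 0.0972 0.101 ] [-0.0962 -0.0942 -0.0935]
0.12 71 [0.0935 0.0988 0.1025] [-0.0964 -0.0941 -0.0936]
0.13 86 [0.0948 0.0998 0.1037] [-0.0962 -0.0941 -0.0935]
0.14 96 [0.0963 0.1011 0.1048] [-0.0958 -0.094  -0.0935]
0.15 150 [0.0971 0.1017 0.1056] [-0.098  -0.095  -0.0938]
yel 396
```

Emit:
{"op": "drive_tool", "data": {"commands": [{"tx":0,"ty":0,"tz":0,"rx":0,"ry":0,"rz":0,"grip":0.2},{"tx":0,"ty":0,"tz":0,"rx":0,"ry":0,"rz":0,"grip":0.2},{"tx":-0.5,"ty":-0.53,"tz":0,"rx":0,"ry":0,"rz":0,"grip":0.2},{"tx":0,"ty":0,"tz":0,"rx":0,"ry":0,"rz":0,"grip":1},{"tx":0,"ty":0,"tz":0,"rx":0,"ry":0,"rz":0,"grip":1},{"tx":0,"ty":0,"tz":0,"rx":0,"ry":0,"rz":0,"grip":1}], "grip_force": 60}}

```text
clock: 11.98
tcp_pos: [0.4783, 0.3815, 0.2147]
orientation: [-2.887, -1.239, 0.002]
contact_force: [-4.4, -1.7, 3.8]
grip_width: 0.0164
```

Emit:
{"op": "drive_tool", "data": {"commands": [{"tx":0.25,"ty":0.26,"tz":-0.02,"rx":0,"ry":0,"rz":0,"grip":1},{"tx":0.25,"ty":0.26,"tz":-0.03,"rx":0,"ry":0,"rz":0,"grip":1},{"tx":0,"ty":0,"tz":0,"rx":0,"ry":0,"rz":0,"grip":1}]}}

```text
clock: 12.35
tcp_pos: [0.4883, 0.3921, 0.2136]
orientation: [-2.887, -1.239, 0.003]
contact_force: [-4.3, -0.2, 4.0]
grip_width: 0.0166
```

Run:
```python
from h import *
o=status.get_obs(); print(o["clock"],o["tcp_pos"],o["contact_force"],o["grip_width"])
f=eyes.grab_frame("wrist"); T=wristT(f); d=dict(f);d["T"]=T; np.savez("w4.npz",**d); cv2.imwrite("pics/w4.png",f["frame"])
from ang import angles
angles("w4.npz",(200,275,135,420),(180,250,375,450))
```

```text
12.35 [0.4883 0.3921 0.2136] [-4.3262 -0.2145  3.991 ] 0.0165562911553253
screen 8840 [0.1077 0.002  0.1557] [ 0.9924  0.0006 -0.1228] angle 97.05558780385194 0.00015369082183610896
plane offset from hinge (mm) 6.116569622980438
0.06 16 [0.0969 0.0995 0.1   ] [-0.0986 -0.0936 -0.0927]
0.07 117 [0.0826 0.0948 0.0994] [-0.0989 -0.0942 -0.0928]
0.08 44 [0.0887 0.0932 0.0973] [-0.0948 -0.094  -0.0936]
0.09 51 [0.0903 0.0947 0.0987] [-0.0953 -0.094  -0.0936]
0.1 59 [0.0913 0.0964 0.0998] [-0.0964 -0.0941 -0.0936]
0.11 68 [0.0928 0.0977 0.1012] [-0.0963 -0.094  -0.0935]
0.12 73 [0.0936 0.0986 0.1025] [-0.0962 -0.0941 -0.0936]
0.13 84 [0.0951 0.1002 0.1038] [-0.0961 -0.094  -0.0935]
0.14 96 [0.0963 0.1012 0.105 ] [-0.0962 -0.0941 -0.0936]
0.15 151 [0.0971 0.1017 0.1056] [-0.0977 -0.0951 -0.0937]
```

View pics/w4.png

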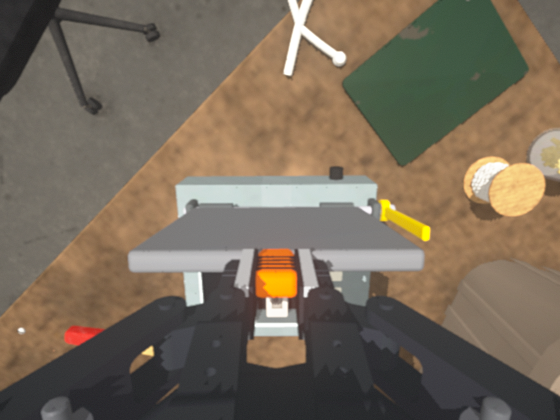

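Emit:
{"op": "drive_tool", "data": {"commands": [{"tx":0,"ty":0,"tz":0,"rx":0,"ry":0,"rz":0,"grip":0.3},{"tx":0,"ty":0,"tz":0,"rx":0,"ry":0,"rz":0,"grip":0.3},{"tx":0,"ty":0,"tz":1,"rx":0,"ry":0,"rz":0,"grip":0.3},{"tx":0,"ty":0,"tz":1,"rx":0,"ry":0,"rz":0,"grip":0.3},{"tx":-0.6,"ty":-0.64,"tz":0.2,"rx":0,"ry":0,"rz":0,"grip":0.3},{"tx":-0.8,"ty":-0.85,"tz":0,"rx":0,"ry":0,"rz":0,"grip":1},{"tx":-0.8,"ty":-0.85,"tz":0,"rx":0,"ry":0,"rz":0,"grip":1},{"tx":-0.8,"ty":-0.85,"tz":-0.2,"rx":0,"ry":0,"rz":0,"grip":1},{"tx":-0.8,"ty":-0.85,"tz":-0.2,"rx":0,"ry":0,"rz":0,"grip":1},{"tx":-0.7,"ty":-0.74,"tz":0,"rx":0,"ry":0,"rz":0,"grip":1}], "grip_force": 30}}

```text
clock: 13.65
tcp_pos: [0.3982, 0.2944, 0.249]
orientation: [2.887, 1.237, -0.001]
contact_force: [-0.3, -0.9, 0.5]
grip_width: 0.0001
```

Emit:
{"op": "drive_tool", "data": {"commands": [{"tx":0,"ty":0,"tz":0,"rx":0,"ry":0,"rz":0,"grip":1}]}}

```text
clock: 13.78
tcp_pos: [0.3986, 0.2944, 0.2495]
orientation: [2.886, 1.236, 0.0]
contact_force: [-0.5, 0.8, 0.4]
grip_width: 0.0002
```

Run:
```python
from h import *
o=status.get_obs(); print(o["clock"],o["tcp_pos"],o["contact_force"],o["grip_width"])
f=eyes.grab_frame("wrist"); T=wristT(f); d=dict(f);d["T"]=T; np.savez("w5.npz",**d); cv2.imwrite("pics/w5.png",f["frame"])
```

```text
13.775 [0.3986 0.2944 0.2495] [-0.5129  0.8072  0.4254] 0.00021674426278052677
```

View pics/w5.png

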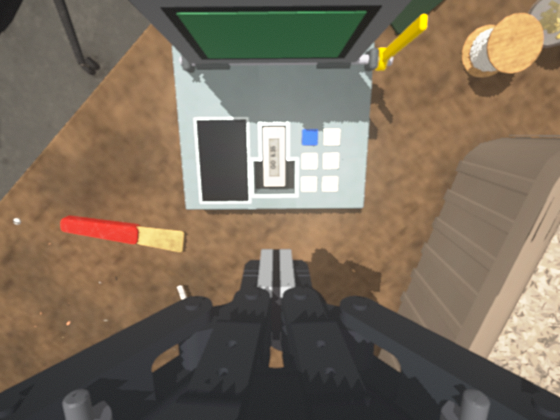

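Run:
```python
from h import *
from ang import angles
f=dict(np.load("w5.npz")); T=f["T"]; P=pts(f,T)
yaw=np.radians(46.73); ex=np.array([np.cos(yaw),np.sin(yaw),0]); ey=np.array([-ex[1],ex[0],0]); O=np.array([0.4152,0.3109,0])
Q,q=angles("w5.npz",(0,60,150,400),(10,80,370,440))
t=status.get_obs()["tcp_pos"]-O; print("tcp in reader",t@ex,t@ey)
b=f["frame"][100:220,180:360]; cv2.imwrite("pics/w5c.png",cv2.resize(b,None,fx=4.4,fy=4.4,interpolation=cv2.INTER_CUBIC))
for r in (122,126,130,140,150,160,170,180,184,188,195): print(r,Q[r,274].round(4),Q[r,264].round(4))
g=cv2.cvtColor(f["frame"],cv2.COLOR_BGR2GRAY); print(g[155,185:300]); print(g[112:206,274]); print(g[112:210,222])
```

```text
screen 5441 [0.0981 0.0006 0.1674] [ 0.9925  0.0014 -0.122 ] angle 97.00813491446206 0.00045396231569750056
plane offset from hinge (mm) -4.7811892835511935
0.06 12 [0.0821 0.0826 0.1001] [-0.0982 -0.093  -0.0927]
0.07 131 [0.0829 0.088  0.0992] [-0.0987 -0.094  -0.0927]
0.08 46 [0.0887 0.0922 0.0973] [-0.096  -0.0939 -0.0935]
0.09 54 [0.09   0.0934 0.0981] [-0.0957 -0.094  -0.0935]
0.1 69 [0.0911 0.0942 0.0997] [-0.0964 -0.0941 -0.0935]
0.11 70 [0.0922 0.0957 0.1007] [-0.0965 -0.0941 -0.0935]
0.12 81 [0.0934 0.097  0.1022] [-0.0966 -0.0941 -0.0935]
0.13 94 [0.0946 0.0976 0.1029] [-0.0966 -0.0941 -0.0936]
0.14 104 [0.096  0.0993 0.1046] [-0.0967 -0.0941 -0.0935]
0.15 182 [0.0972 0.1015 0.1062] [-0.098  -0.095  -0.0936]
tcp in reader -0.02219153847706923 0.00086019358409119
122 [0.0363 0.0013 0.051 ] [0.0363 0.0112 0.0506]
126 [0.0318 0.0014 0.0378] [0.0319 0.0117 0.038 ]
130 [0.0286 0.0014 0.0523] [0.0286 0.0113 0.0518]
140 [0.0188 0.0015 0.0524] [0.0188 0.0115 0.0518]
150 [0.0089 0.0016 0.053 ] [0.009  0.0116 0.0526]
160 [-0.0012  0.0016  0.053 ] [-0.0012  0.0118  0.0521]
170 [-0.01
[... 819 characters left out ...]
 254 254 254 254 255 253 229 212 220 224 226 227 226 212 181 168
 165 159 155 171 195 189 165 155 176 213 226 219 200 175 168 166 169 164
 162 169 181 208 222 222 222 222 219 211 225 247 252 252 252 251 251 252
 254 250 184 100  98 132 154 160 160 193 248 255 255 250 225 210 208 209
 208 208 208 208]
[219 217 217 217 234 253 255 230 122  74  72  77  77  76  76  78  78  79
  77  77  76  78  79  77  78  75  77  78  78  78  77  77  75  77  76  76
  77  76  79  77  76  75  77  76  75  76  76  78  75  78  77  75  74  76
  74  76  73  77  74  72  74  76  73  74  74  73  72  72  72  71  74  72
  71  71  71  73  70  69  70  70  69  69  70  71  70  69  66  65 103 209
 255 249 226 212 212 210 181 126]
```

View pics/w5c.png

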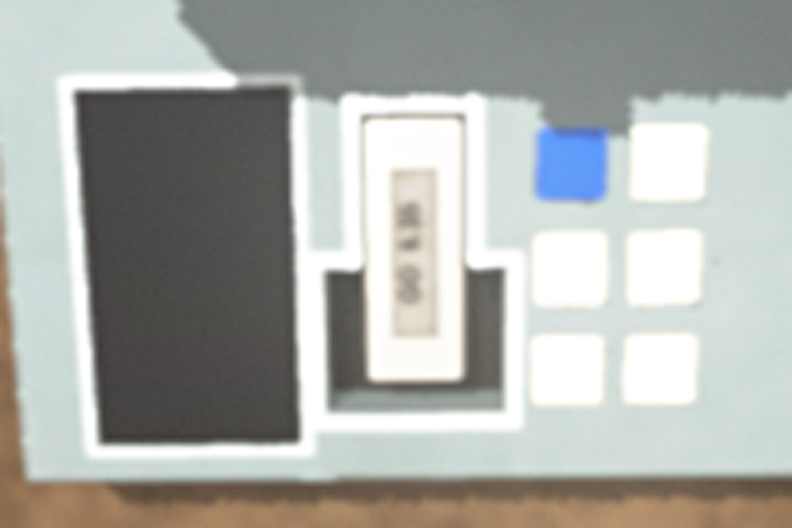

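Emit:
{"op": "drive_tool", "data": {"commands": [{"tx":-0.1,"ty":-0.03,"tz":-1,"rx":0,"ry":0,"rz":0,"grip":1},{"tx":0,"ty":0,"tz":-1,"rx":0,"ry":0,"rz":0,"grip":1},{"tx":0,"ty":0,"tz":-1,"rx":0,"ry":0,"rz":0,"grip":1},{"tx":0,"ty":0,"tz":-1,"rx":0,"ry":0,"rz":0,"grip":1},{"tx":0,"ty":0,"tz":-1,"rx":0,"ry":0,"rz":0,"grip":1},{"tx":0,"ty":0,"tz":-1,"rx":0,"ry":0,"rz":0,"grip":1},{"tx":0,"ty":0,"tz":-1,"rx":0,"ry":0,"rz":0,"grip":1},{"tx":0,"ty":0,"tz":-1,"rx":0,"ry":0,"rz":0,"grip":1},{"tx":0,"ty":0,"tz":-1,"rx":0,"ry":0,"rz":0,"grip":1},{"tx":0,"ty":0,"tz":-0.5,"rx":0,"ry":0,"rz":0,"grip":1}]}}

```text
clock: 15.08
tcp_pos: [0.3977, 0.2957, 0.0584]
orientation: [-2.887, -1.237, 0.001]
contact_force: [0.3, -0.4, -0.1]
grip_width: -0.0002
```

Emit:
{"op": "drive_tool", "data": {"commands": [{"tx":0,"ty":0,"tz":-0.2,"rx":0,"ry":0,"rz":0,"grip":1},{"tx":0,"ty":0,"tz":-0.1,"rx":0,"ry":0,"rz":0,"grip":1},{"tx":0,"ty":0,"tz":-0.1,"rx":0,"ry":0,"rz":0,"grip":1}]}}

```text
clock: 15.45
tcp_pos: [0.3981, 0.2958, 0.0518]
orientation: [-2.887, -1.237, -0.002]
contact_force: [0.7, -0.8, -0.1]
grip_width: -0.0005
```

Run:
```python
from h import *
o=status.get_obs(); print(o["clock"],o["tcp_pos"],o["contact_force"],o["grip_width"])
yaw=np.radians(46.73); ex=np.array([np.cos(yaw),np.sin(yaw),0]); ey=np.array([-ex[1],ex[0],0]); O=np.array([0.4152,0.3109,0])
t=o["tcp_pos"]-O; print("tcp in reader",t@ex,t@ey)
f=eyes.grab_frame("wrist"); cv2.imwrite("pics/w6.png",f["frame"])
```

```text
15.45 [0.3981 0.2958 0.0518] [ 0.691  -0.7874 -0.1375] -0.00046741236733573323
tcp in reader -0.022682994161531474 0.002131912088689699
```

View pics/w6.png

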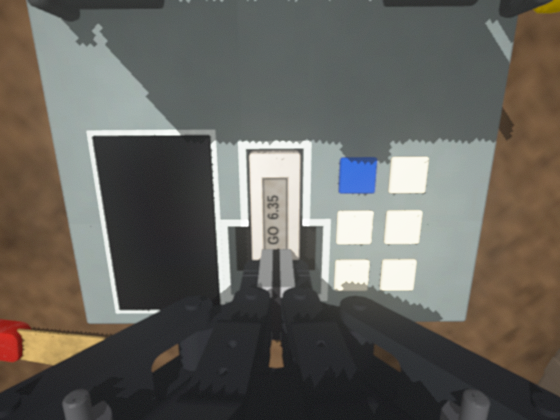

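Emit:
{"op": "drive_tool", "data": {"commands": [{"tx":0,"ty":0,"tz":-0.07,"rx":0,"ry":0,"rz":0,"grip":1},{"tx":0,"ty":0,"tz":-0.07,"rx":0,"ry":0,"rz":0,"grip":1}]}}

```text
clock: 15.75
tcp_pos: [0.3977, 0.2953, 0.0486]
orientation: [2.887, 1.237, -0.0]
contact_force: [0.3, -0.8, -0.1]
grip_width: 0.0001
```

Emit:
{"op": "drive_tool", "data": {"commands": [{"tx":0,"ty":0,"tz":-0.07,"rx":0,"ry":0,"rz":0,"grip":1},{"tx":0,"ty":0,"tz":-0.07,"rx":0,"ry":0,"rz":0,"grip":1}]}}

```text
clock: 16.0
tcp_pos: [0.397, 0.2946, 0.0454]
orientation: [2.887, 1.237, -0.003]
contact_force: [-2.7, -2.8, 2.2]
grip_width: -0.0001
```

Run:
```python
from h import *
o=status.get_obs(); print(o["clock"],o["tcp_pos"],o["contact_force"])
f=eyes.grab_frame("wrist"); cv2.imwrite("pics/w7.png",f["frame"]); P=pts(f,wristT(f)); print(P[150:260:8,275])
```

```text
16.0 [0.397  0.2946 0.0454] [-2.6725 -2.8032  2.1999]
[[0.4339 0.333  0.0384]
 [0.4314 0.3303 0.0378]
 [0.4311 0.3299 0.0559]
 [0.4293 0.3281 0.0597]
 [0.428  0.3266 0.0651]
 [0.4254 0.3239 0.0623]
 [0.4227 0.3212 0.06  ]
 [0.4201 0.3184 0.0583]
 [0.4172 0.3154 0.0559]
 [0.4145 0.3126 0.0549]
 [0.4113 0.3092 0.0517]
 [0.4083 0.306  0.0502]
 [0.4049 0.3025 0.0478]
 [0.4047 0.3023 0.0557]]
```

View pics/w7.png

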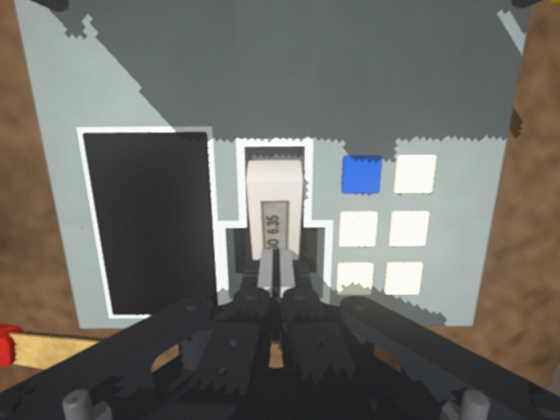

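Emit:
{"op": "drive_tool", "data": {"commands": [{"tx":0,"ty":0,"tz":-0.07,"rx":0,"ry":0,"rz":0,"grip":1},{"tx":0,"ty":0,"tz":-0.05,"rx":0,"ry":0,"rz":0,"grip":1}]}}

```text
clock: 16.3
tcp_pos: [0.3968, 0.2943, 0.0436]
orientation: [2.886, 1.236, -0.004]
contact_force: [-8.8, -8.4, 21.2]
grip_width: -0.0
```

Run:
```python
from h import *
o=status.get_obs(); print(o["clock"],o["tcp_pos"],o["contact_force"])
f=eyes.grab_frame("wrist"); P=pts(f,wristT(f)); p=P[150:260:6,275]; print(p[-14:])
```

```text
16.3 [0.3968 0.2943 0.0436] [-8.767  -8.3528 21.2158]
[[0.4283 0.327  0.0631]
 [0.4271 0.3257 0.0655]
 [0.4252 0.3237 0.0633]
 [0.4232 0.3216 0.0614]
 [0.4213 0.3196 0.0603]
 [0.419  0.3172 0.0574]
 [0.4171 0.3152 0.0569]
 [0.4147 0.3127 0.0543]
 [0.4124 0.3103 0.0526]
 [0.4101 0.3079 0.0509]
 [0.4078 0.3055 0.0496]
 [0.4049 0.3025 0.0466]
 [0.4043 0.3018 0.0511]
 [0.4047 0.3023 0.0585]]
```

Emit:
{"op": "drive_tool", "data": {"commands": [{"tx":0,"ty":0,"tz":0.85,"rx":0,"ry":0,"rz":0,"grip":1},{"tx":0.2,"ty":0.21,"tz":0.44,"rx":0.66,"ry":-0.62,"rz":0,"grip":0},{"tx":0.2,"ty":0.21,"tz":0.44,"rx":0.66,"ry":-0.62,"rz":0,"grip":0},{"tx":0.2,"ty":0.21,"tz":0.44,"rx":0.66,"ry":-0.62,"rz":0,"grip":0},{"tx":0.2,"ty":0.21,"tz":0.44,"rx":0.66,"ry":-0.62,"rz":0,"grip":0},{"tx":0,"ty":0,"tz":0,"rx":0,"ry":0,"rz":0,"grip":0}]}}

```text
clock: 17.1
tcp_pos: [0.3946, 0.2957, 0.0688]
orientation: [-2.719, -1.193, -0.464]
contact_force: [-0.2, 0.7, 0.7]
grip_width: 0.0426
```

```bash
cat > st.py <<'E'
from h import *
import sys
yaw=np.radians(46.73); ex=np.array([np.cos(yaw),np.sin(yaw),0]); ey=np.array([-ex[1],ex[0],0]); O=np.array([0.4152,0.3109,0])
B=np.stack([ex,ey,[0,0,1]])
o=status.get_obs(); M=R.from_rotvec(o["orientation"]).as_matrix()
print(o["clock"],o["tcp_pos"],o["contact_force"],o["grip_width"],o["joints"]); print("reader tcp",B@(o["tcp_pos"]-O)*1000); print("tool x,z in reader",B@M[:,0],B@M[:,2])
f=eyes.grab_frame("wrist"); T=wristT(f); d=dict(f);d["T"]=T; np.savez(sys.argv[1]+".npz",**d); cv2.imwrite("pics/"+sys.argv[1]+".png",f["frame"])
E
python3 st.py w8
```

```text
17.1 [0.3946 0.2957 0.0688] [-0.165   0.6904  0.6598] 0.04261734494360749 [-0.2063  0.3862 -0.6238  2.3243  0.9175  0.2493 -2.3683]
reader tcp [-25.1922   4.6403  68.8043]
tool x,z in reader [0.9433 0.0103 0.3318] [ 0.3318  0.0049 -0.9433]
```

View pics/w8.png

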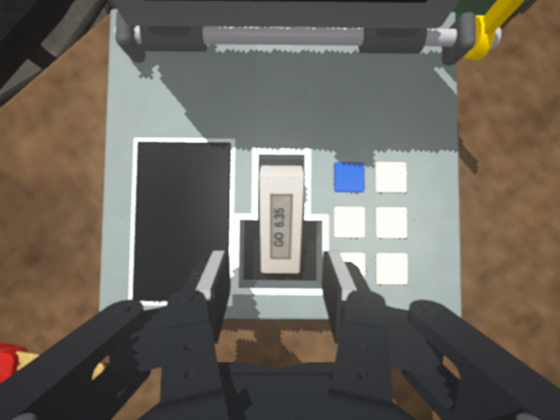

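Run:
```python
from h import *
w=dict(np.load("w3.npz")); s=dict(np.load("s3.npz")); c=w["T"][:3,3]; print("cam",c)
u,v=proj(s,c); q=np.linalg.inv(s["T"])@np.append(c,1); print(u,v,q[2]); u0,v0=int(u),int(v)
print(s["range_z"][v0-4:v0+5:2,u0-14:u0+15:2])
im=s["frame"].copy(); cv2.circle(im,(u0,v0),2,(0,0,255),1)
cv2.imwrite("pics/s3cam.png",cv2.resize(im[120:300,130:300],None,fx=3.3,fy=3.3,interpolation=cv2.INTER_CUBIC))
```

```text
cam [0.5382 0.4433 0.3575]
157.7854534473786 222.55436089052475 1.1811969085108087
[[3.0878 3.0868 3.0779 3.0612 3.0784 3.0895 3.0831 3.0866 3.0646 3.0694
  3.0892 3.0742 3.0697 3.0846 3.0922]
 [3.0555 3.0739 3.0749 3.1002 3.068  3.0753 3.065  3.0765 3.0724 3.0562
  3.0748 3.0695 3.0811 3.061  3.0606]
 [3.0585 3.0648 3.0523 3.0421 3.0426 3.0503 3.0602 3.0495 3.0352 3.0531
  3.0577 3.0531 3.0467 3.0393 3.0661]
 [3.039  3.0346 3.0463 3.0463 3.0618 3.0574 3.0483 3.0454 3.029  3.0575
  3.0603 3.0492 3.0206 3.0115 3.0316]
 [3.0066 3.03   3.0348 3.0251 3.0238 3.0199 3.0242 3.0123 3.0314 3.0168
  3.0199 3.0317 3.0244 3.03   3.0195]]
```

View pics/s3cam.png

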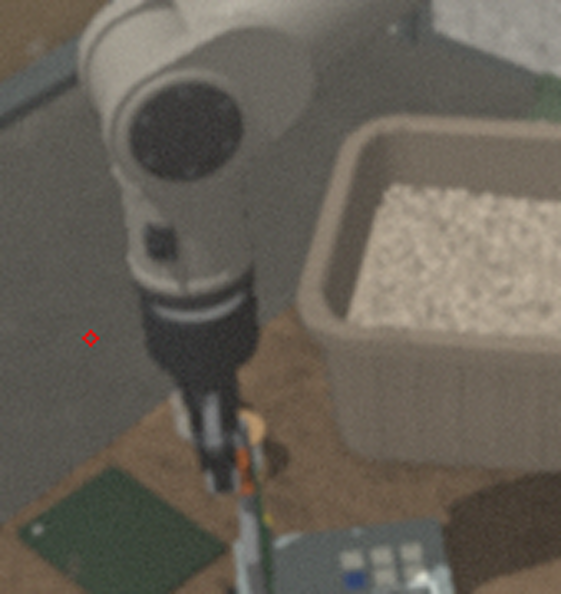

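Emit:
{"op": "drive_tool", "data": {"commands": [{"tx":0.32,"ty":0.27,"tz":0.4,"rx":0,"ry":0,"rz":0,"grip":0},{"tx":0.32,"ty":0.27,"tz":0.4,"rx":0,"ry":0,"rz":0,"grip":0},{"tx":0.32,"ty":0.27,"tz":0.4,"rx":0,"ry":0,"rz":0,"grip":0},{"tx":0,"ty":0,"tz":0,"rx":0.4,"ry":-0.38,"rz":0,"grip":0},{"tx":0,"ty":0,"tz":0,"rx":0.4,"ry":-0.38,"rz":0,"grip":0},{"tx":0,"ty":0,"tz":0,"rx":0,"ry":0,"rz":0,"grip":0}]}}

```text
clock: 17.9
tcp_pos: [0.4116, 0.3073, 0.0879]
orientation: [-2.67, -1.175, -0.586]
contact_force: [-0.5, 0.5, -0.1]
grip_width: 0.0425
```

```bash
python3 st.py w9
python3 - <<'E'
from h import *
f=dict(np.load("w9.npz")); P=pts(f,f["T"])
yaw=np.radians(46.73); ex=np.array([np.cos(yaw),np.sin(yaw),0]); ey=np.array([-ex[1],ex[0],0]); O=np.array([0.4152,0.3109,0]); B=np.stack([ex,ey,[0,0,1]])
Q=(P-O)@B.T; m=(Q[...,2]>.053)&(Q[...,2]<.07)&(abs(Q[...,1])<.018)&(abs(Q[...,0])<.04); m[260:]=False
q=Q[m]; print(m.sum(),np.percentile(q,[2,98],axis=0)); a,b=np.nonzero(m); print(a.min(),a.max(),np.percentile(b,[2,98]))
for r in range(a.min(),a.max(),4):
    c=b[a==r]; print(r,c.min(),c.max(),Q[r,(c.min()+c.max())//2].round(4))
E
```

```text
17.9 [0.4116 0.3073 0.0879] [-0.5363  0.4652 -0.1349] 0.042514909187693406 [-0.0988  0.3831 -0.7339  2.3294  1.2292  0.236  -2.652 ]
reader tcp [-5.0784  0.1152 87.8943]
tool x,z in reader [0.9091 0.0136 0.4164] [ 0.4165 -0.0009 -0.9091]
1860 [[-0.0011 -0.0086  0.054 ]
 [ 0.0249  0.0124  0.0658]]
201 259 [253. 290.]
201 288 288 [ 0.0324 -0.0075  0.0533]Traceback (most recent call last):
  File "<stdin>", line 7, in <module>
    return umr_minimum(a, axis, None, out, keepdims, initial, where)
ValueError: zero-size array to reduction operation minimum which has no identity
```

View pics/w9.png

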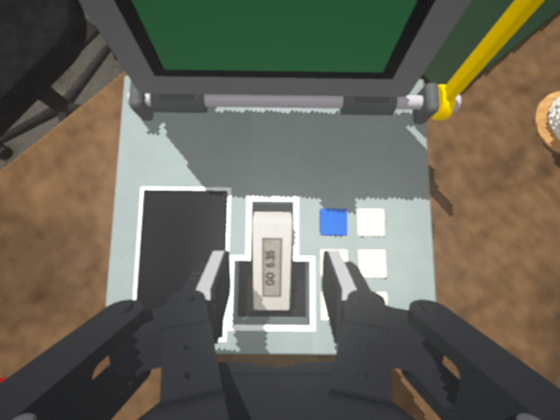

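Emit:
{"op": "drive_tool", "data": {"commands": [{"tx":0.24,"ty":0.3,"tz":-0.5,"rx":0,"ry":0,"rz":0,"grip":0},{"tx":0.24,"ty":0.3,"tz":-0.5,"rx":0,"ry":0,"rz":0,"grip":0},{"tx":0.24,"ty":0.3,"tz":-0.5,"rx":0,"ry":0,"rz":0,"grip":0},{"tx":0,"ty":0,"tz":0,"rx":0,"ry":0,"rz":0,"grip":0}]}}

```text
clock: 18.45
tcp_pos: [0.4265, 0.3258, 0.0578]
orientation: [-2.671, -1.174, -0.586]
contact_force: [-0.3, 0.5, -0.4]
grip_width: 0.0425
```

```bash
python3 st.py w10
```

```text
18.45 [0.4265 0.3258 0.0578] [-0.3293  0.4581 -0.4457] 0.04254879654624648 [-0.1936  0.468  -0.6515  2.2984  1.4982  0.2428 -2.9143]
reader tcp [18.5837  2.0349 57.8079]
tool x,z in reader [0.9091 0.0127 0.4163] [ 0.4164 -0.001  -0.9092]
```

View pics/w10.png

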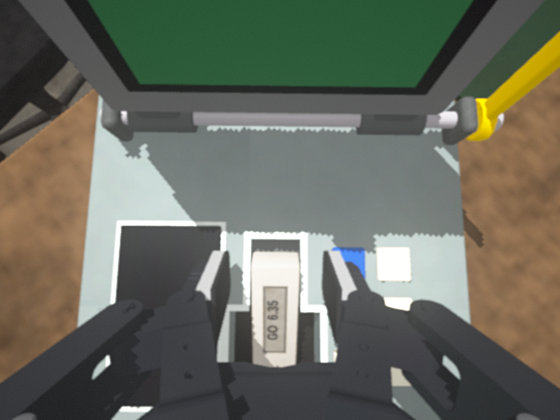

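Emit:
{"op": "drive_tool", "data": {"commands": [{"tx":0,"ty":0,"tz":-0.05,"rx":0,"ry":0,"rz":0,"grip":1},{"tx":0,"ty":0,"tz":0,"rx":0,"ry":0,"rz":0,"grip":1},{"tx":0,"ty":0,"tz":0,"rx":0,"ry":0,"rz":0,"grip":1}], "grip_force": 50}}

```text
clock: 18.88
tcp_pos: [0.4261, 0.3247, 0.057]
orientation: [-2.671, -1.175, -0.588]
contact_force: [0.6, -1.0, 0.9]
grip_width: 0.0195
```

```bash
python3 st.py w11
```

```text
18.875 [0.4261 0.3247 0.057 ] [ 0.5823 -1.0244  0.9097] 0.019503437851453084 [-0.1825  0.4721 -0.664   2.3006  1.516   0.2501 -2.9284]
reader tcp [17.5647  1.5438 57.0052]
tool x,z in reader [0.9089 0.0136 0.4168] [ 0.4169 -0.0022 -0.9089]
```

View pics/w11.png

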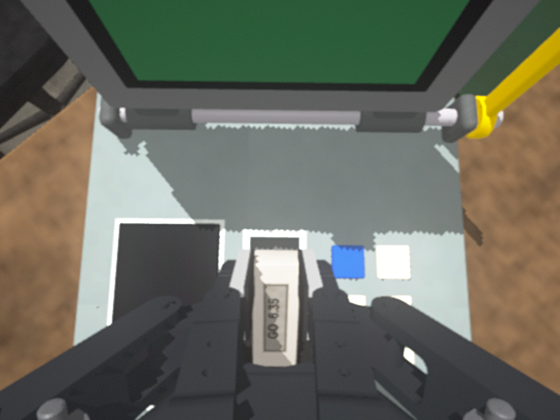

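Emit:
{"op": "drive_tool", "data": {"commands": [{"tx":0,"ty":0,"tz":0.3,"rx":0,"ry":0,"rz":0,"grip":1},{"tx":0,"ty":0,"tz":0.5,"rx":0,"ry":0,"rz":0,"grip":1},{"tx":0,"ty":0,"tz":0.8,"rx":0,"ry":0,"rz":0,"grip":1},{"tx":0,"ty":0,"tz":0.8,"rx":0,"ry":0,"rz":0,"grip":1}]}}

```text
clock: 19.42
tcp_pos: [0.4252, 0.3246, 0.1047]
orientation: [-2.671, -1.176, -0.585]
contact_force: [0.2, -0.1, -1.1]
grip_width: 0.0201
```

```bash
python3 st.py w12
```

```text
19.425 [0.4252 0.3246 0.1047] [ 0.2276 -0.0746 -1.1419] 0.020109848938523092 [-0.0661  0.3871 -0.789   2.272   1.046   0.2876 -2.4701]
reader tcp [ 16.8025   2.1025 104.6977]
tool x,z in reader [0.9096 0.0142 0.4153] [ 0.4153 -0.0014 -0.9097]
```

View pics/w12.png

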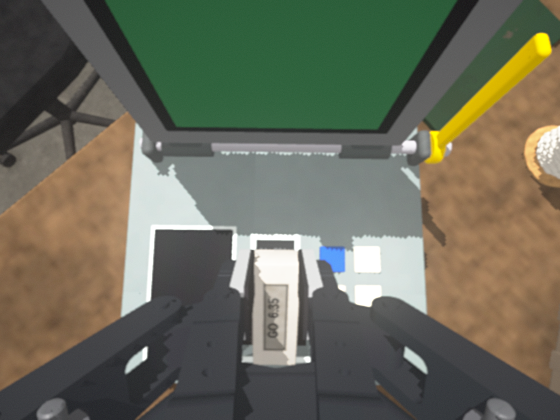

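```bash
cat > blk.py <<'E'
from h import *
import sys
def blk(fn,box):
    f=dict(np.load(fn)); P=pts(f,f["T"])
    yaw=np.radians(46.73); ex=np.array([np.cos(yaw),np.sin(yaw),0]); ey=np.array([-ex[1],ex[0],0]); O=np.array([0.4152,0.3109,0]); B=np.stack([ex,ey,[0,0,1]])
    Q=(P-O)@B.T; r0,r1,c0,c1=box; X0=Q[r0:r1,c0:c1].reshape(-1,3); X0=X0[X0[:,2]>.045]; med=np.median(X0,0)
    X=X0
    for _ in range(10):
        mu=X.mean(0); n=np.linalg.svd(X-mu,full_matrices=False)[2][2]; n*=np.sign(n[2]); X=X0[abs((X0-mu)@n)<.002]
    print(len(X),"mu",mu,"n",n,"pitch(far end up)",np.degrees(np.arctan2(-n[0],n[2])),"roll",np.degrees(np.arctan2(n[1],n[2])))
    return f,Q,mu,n
if __name__=="__main__":
    f,Q,mu,n=blk(sys.argv[1]+".npz",[int(a) for a in sys.argv[2:6]])
    c=(int(sys.argv[4])+int(sys.argv[5]))//2
    for r in range(int(sys.argv[2])-12,int(sys.argv[3])+12,4): print(r,Q[r,c].round(4))
E
python3 blk.py w12 262 350 262 292
```

```text
713 mu [-0.0003  0.0008  0.1054] n [ 0.0114 -0.9999  0.0102] pitch(far end up) -48.37458906803779 roll -89.417342525112
250 [0.0257 0.0009 0.1035]
254 [0.0238 0.0009 0.1057]
258 [0.0219 0.0009 0.1096]
262 [0.0202 0.0009 0.1125]
266 [0.0184 0.0009 0.1142]
270 [0.0166 0.0009 0.1124]
274 [0.0148 0.0008 0.1115]
278 [0.0129 0.0008 0.1096]
282 [0.0112 0.0008 0.1106]
286 [0.0093 0.0007 0.1095]
290 [0.0074 0.0007 0.1086]
294 [0.0054 0.0007 0.1062]
298 [0.0034 0.0006 0.1047]
302 [0.0016 0.0006 0.1048]
306 [-0.0004  0.0006  0.1039]
310 [-0.0023  0.0005  0.103 ]
314 [-0.0044  0.0005  0.1015]
318 [-0.0064  0.0005  0.1004]
322 [-0.0087  0.0004  0.0983]
326 [-0.0106  0.0004  0.0977]
330 [-0.0128  0.0003  0.0963]
334 [-0.0149  0.0003  0.0952]
338 [-0.0173  0.0002  0.0927]
342 [-0.0193  0.0002  0.0923]
346 [-0.0216  0.0002  0.0908]
350 [-0.0235  0.0001  0.0907]
354 [-0.0258  0.0001  0.0892]
358 [-0.0281  0.0001  0.0878]
```

Emit:
{"op": "drive_tool", "data": {"commands": [{"tx":-0.45,"ty":0.47,"tz":0,"rx":-0.65,"ry":0.615,"rz":0,"grip":1},{"tx":-0.45,"ty":0.47,"tz":-0.1,"rx":-0.65,"ry":0.615,"rz":0,"grip":1},{"tx":-0.45,"ty":0.47,"tz":-0.3,"rx":-0.65,"ry":0.615,"rz":0,"grip":1},{"tx":-0.45,"ty":0.47,"tz":-0.4,"rx":-0.65,"ry":0.615,"rz":0,"grip":1},{"tx":0,"ty":0,"tz":0,"rx":0,"ry":0,"rz":0,"grip":1}]}}

```text
clock: 20.1
tcp_pos: [0.3897, 0.3643, 0.0874]
orientation: [2.849, 1.255, -0.102]
contact_force: [-0.2, -1.0, -1.1]
grip_width: 0.02
```

```bash
python3 st.py w13;  python3 blk.py w13 270 340 262 292
```

```text
20.1 [0.3897 0.3643 0.0874] [-0.1779 -1.0327 -1.1097] 0.019961372541779952 [-0.1679  0.6543 -0.9312  1.9149  0.6134  0.9724 -2.1418]
reader tcp [21.4036 55.1522 87.3525]
tool x,z in reader [ 0.9974  0.0144 -0.0702] [-0.0702  0.0013 -0.9975]
568 mu [0.0046 0.0531 0.0957] n [ 0.0142 -0.9999  0.0011] pitch(far end up) -85.51986259766521 roll -89.93604303608727
258 [0.0256 0.0532 0.0891]
262 [0.0256 0.0532 0.0928]
266 [0.0239 0.0532 0.0933]
270 [0.0227 0.0532 0.0948]
274 [0.0194 0.0531 0.0928]
278 [0.0173 0.0531 0.0929]
282 [0.0156 0.0531 0.0936]
286 [0.0133 0.053  0.0934]
290 [0.0125 0.053  0.0952]
294 [0.0087 0.053  0.0929]
298 [0.0071 0.0529 0.0938]
302 [0.0046 0.0529 0.0934]
306 [0.0024 0.0529 0.0935]
310 [0.0003 0.0528 0.0937]
314 [-0.0009  0.0528  0.0951]
318 [-0.0044  0.0528  0.0936]
322 [-0.007   0.0527  0.0933]
326 [-0.009   0.0527  0.0937]
330 [-0.012   0.0527  0.093 ]
334 [-0.0143  0.0526  0.0931]
338 [-0.0176  0.0526  0.0923]
342 [-0.0195  0.0525  0.0928]
346 [-0.0219  0.0525  0.093 ]
350 [-0.0241  0.0525  0.0933]
```

View pics/w13.png

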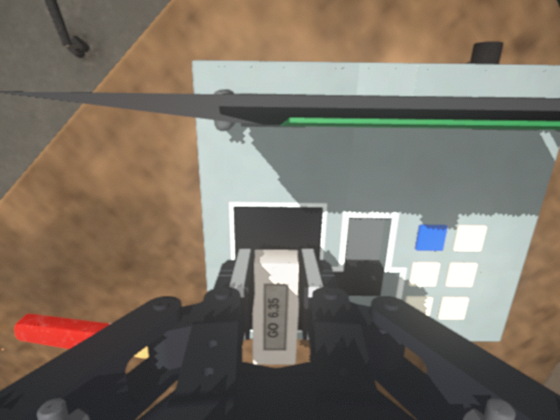

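Emit:
{"op": "drive_tool", "data": {"commands": [{"tx":0.04,"ty":-0.03,"tz":-0.6,"rx":0,"ry":0,"rz":0,"grip":1},{"tx":0,"ty":0,"tz":-0.4,"rx":0,"ry":0,"rz":0,"grip":1},{"tx":0,"ty":0,"tz":-0.15,"rx":0,"ry":0,"rz":0,"grip":1},{"tx":0,"ty":0,"tz":-0.1,"rx":0,"ry":0,"rz":0,"grip":1}]}}

```text
clock: 20.65
tcp_pos: [0.3907, 0.3616, 0.0636]
orientation: [2.848, 1.254, -0.1]
contact_force: [0.9, 0.4, -1.7]
grip_width: 0.02
```

Emit:
{"op": "drive_tool", "data": {"commands": [{"tx":0,"ty":0,"tz":-0.05,"rx":0,"ry":0,"rz":0,"grip":1}]}}

```text
clock: 20.78
tcp_pos: [0.3907, 0.362, 0.0628]
orientation: [2.849, 1.254, -0.1]
contact_force: [0.7, 0.3, -2.3]
grip_width: 0.0195
```

```bash
python3 st.py w14;  python3 blk.py w14 270 340 262 292
```

```text
20.775 [0.3907 0.362  0.0628] [ 0.6897  0.3484 -2.2827] 0.019516703483448316 [-0.186   0.6847 -0.9023  1.9304  0.6505  0.9338 -2.1671]
reader tcp [20.4096 52.8148 62.7613]
tool x,z in reader [ 0.9975  0.0137 -0.0697] [-0.0697 -0.0006 -0.9976]
565 mu [0.0047 0.0517 0.071 ] n [ 0.0137 -0.9999  0.0018] pitch(far end up) -82.5153219830851 roll -89.896793097104
258 [0.026  0.0517 0.0649]
262 [0.0252 0.0517 0.0672]
266 [0.0244 0.0517 0.0694]
270 [0.0224 0.0517 0.0694]
274 [0.0198 0.0517 0.0686]
278 [0.0177 0.0516 0.0686]
282 [0.0158 0.0516 0.0689]
286 [0.0126 0.0516 0.0674]
290 [0.0116 0.0515 0.069 ]
294 [0.0095 0.0515 0.0692]
298 [0.0067 0.0515 0.0684]
302 [0.005  0.0514 0.069 ]
306 [0.0031 0.0514 0.0695]
310 [-0.0003  0.0514  0.0681]
314 [-0.0025  0.0513  0.0681]
318 [-0.0041  0.0513  0.0691]
322 [-0.0068  0.0513  0.0687]
326 [-0.0084  0.0513  0.0695]
330 [-0.0125  0.0512  0.0675]
334 [-0.014   0.0512  0.0687]
338 [-0.0159  0.0512  0.0693]
342 [-0.0197  0.0511  0.0677]
346 [-0.0221  0.0511  0.0679]
350 [-0.0247  0.051   0.0678]
```

View pics/w14.png

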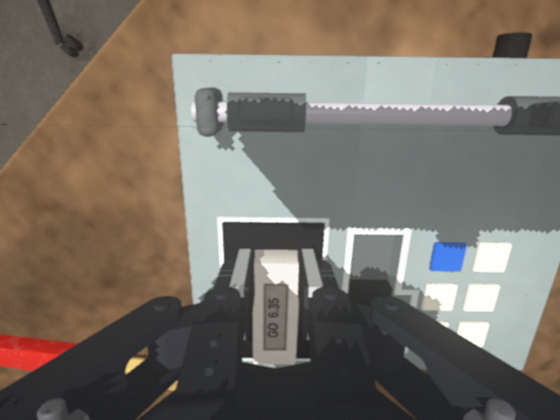

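Emit:
{"op": "drive_tool", "data": {"commands": [{"tx":-0.04,"ty":0.03,"tz":-0.06,"rx":0,"ry":0,"rz":0,"grip":1},{"tx":0,"ty":0,"tz":-0.05,"rx":0,"ry":0,"rz":0,"grip":1}]}}

```text
clock: 21.08
tcp_pos: [0.3899, 0.3629, 0.0606]
orientation: [2.849, 1.254, -0.099]
contact_force: [-0.1, 0.6, -0.8]
grip_width: 0.0201
```

Emit:
{"op": "drive_tool", "data": {"commands": [{"tx":0,"ty":0,"tz":-0.03,"rx":0,"ry":0,"rz":0,"grip":1},{"tx":0,"ty":0,"tz":0,"rx":0,"ry":0,"rz":0,"grip":1}]}}

```text
clock: 21.32
tcp_pos: [0.3899, 0.363, 0.0603]
orientation: [2.849, 1.254, -0.099]
contact_force: [-0.1, 0.2, 3.7]
grip_width: 0.02
```

Emit:
{"op": "drive_tool", "data": {"commands": [{"tx":0,"ty":0,"tz":0,"rx":0,"ry":0,"rz":0,"grip":0.3},{"tx":0,"ty":0,"tz":0,"rx":0,"ry":0,"rz":0,"grip":0.2},{"tx":0,"ty":0,"tz":0.3,"rx":0,"ry":0,"rz":0,"grip":0.2},{"tx":0,"ty":0,"tz":1,"rx":0,"ry":0,"rz":0,"grip":0.2},{"tx":-0.3,"ty":-0.3,"tz":1,"rx":0,"ry":0,"rz":0,"grip":0.2},{"tx":-0.5,"ty":-0.55,"tz":1,"rx":0,"ry":0,"rz":0,"grip":0.2},{"tx":-0.5,"ty":-0.55,"tz":1,"rx":0,"ry":0,"rz":0,"grip":0.2},{"tx":-0.3,"ty":-0.6,"tz":1,"rx":0,"ry":0,"rz":0,"grip":0.2},{"tx":-0.1,"ty":-0.7,"tz":1,"rx":0,"ry":0,"rz":0,"grip":0.2},{"tx":0,"ty":0,"tz":0,"rx":0,"ry":0,"rz":0,"grip":0.2}]}}

```text
clock: 22.58
tcp_pos: [0.3562, 0.3082, 0.1879]
orientation: [2.848, 1.252, -0.095]
contact_force: [0.5, 0.2, 0.1]
grip_width: 0.0343
```

```bash
python3 st.py w15
python3 - <<'E'
from h import *
f=eyes.grab_frame("scene"); cv2.imwrite("pics/s15.png",cv2.resize(f["frame"][190:390,140:340],None,fx=3,fy=3,interpolation=cv2.INTER_CUBIC))
E
```

```text
22.575 [0.3562 0.3082 0.1879] [0.4982 0.1789 0.1429] 0.03427140758215355 [ 0.0413  0.4319 -1.0898  1.9761  0.4247  1.067  -1.9915]
reader tcp [-42.3831  41.1074 187.8819]
tool x,z in reader [ 0.9977  0.0126 -0.0672] [-0.0672 -0.0028 -0.9977]
```

View pics/w15.png

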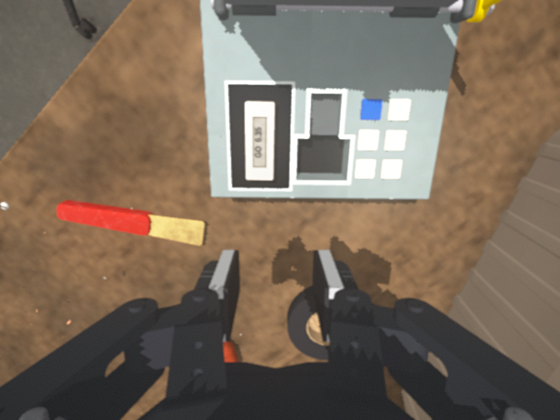

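View pics/s15.png

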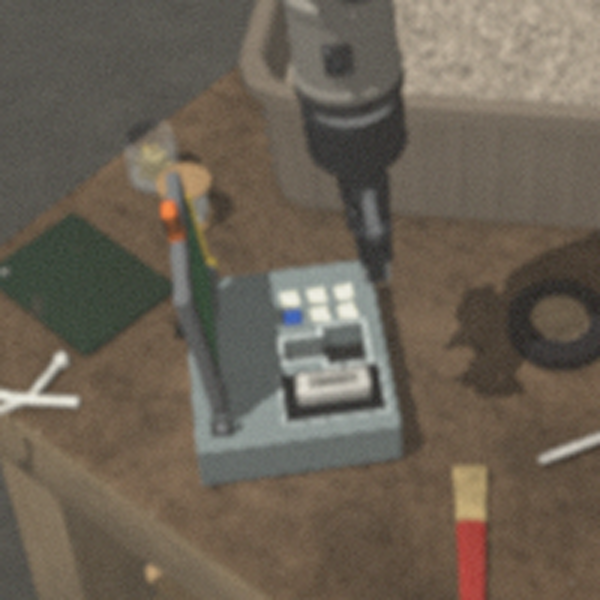

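Run:
```python
from h import *
f=dict(np.load("w15.npz")); T=f["T"]; P=pts(f,T)
yaw=np.radians(46.73); ex=np.array([np.cos(yaw),np.sin(yaw),0]); ey=np.array([-ex[1],ex[0],0]); O=np.array([0.4152,0.3109,0]); B=np.stack([ex,ey,[0,0,1]]); Q=(P-O)@B.T
g=cv2.cvtColor(f["frame"],cv2.COLOR_BGR2GRAY)
z=lambda h:(np.array([0,0,h]),np.array([0,0,1.]))
def at(u,v,h): p=ray(f,T,(u,v),*z(h)); return B@(p-O)*1000
m=(Q[...,2]>.060)&(Q[...,2]<.072)&(Q[...,1]>.02)&(Q[...,1]<.09)&(abs(Q[...,0])<.06)&(np.arange(420)[:,None]<200)
X=Q[m]; print(m.sum(), "z",np.percentile(X[:,2],[5,50,95]))
rc=cv2.minAreaRect((X[:,:2]*1000).astype(np.float32)); print("block",rc)
A=np.c_[X[:,:2],np.ones(len(X))]; print("plane",np.degrees(np.linalg.lstsq(A,X[:,2],rcond=None)[0][:2]))
# pad dark region
k=(g<110)&(Q[...,1]>.02)&(Q[...,1]<.09)&(Q[...,0]>-.06)&(Q[...,0]<.05)&(Q[...,2]>.045)&(Q[...,2]<.057)
k=cv2.morphologyEx(k.astype(np.uint8),cv2.MORPH_OPEN,np.ones((3,3)))>0
a,b=np.nonzero(k); print(a.min(),a.max(),b.min(),b.max()); print("pad",cv2.minAreaRect((Q[k][:,:2]*1000).astype(np.float32)))
```

```text
2206 z [0.0643 0.0656 0.0667]
block ((-4.60816764831543, 53.96504211425781), (21.929664611816406, 60.01808166503906), 88.78673553466797)
plane [-0.082  -0.0755]
85 187 229 290
pad ((-4.016384124755859, 53.911468505859375), (82.312255859375, 47.581729888916016), 0.07548560202121735)
```

Emit:
{"op": "drive_tool", "data": {"commands": [{"tx":0.7,"ty":-0.2,"tz":1,"rx":0,"ry":0,"rz":0,"grip":0.2},{"tx":0.7,"ty":-0.2,"tz":1,"rx":0,"ry":0,"rz":0,"grip":0.2},{"tx":0.7,"ty":-0.2,"tz":1,"rx":0,"ry":0,"rz":0,"grip":0.2},{"tx":0,"ty":0,"tz":0.5,"rx":0,"ry":0,"rz":0,"grip":0.2},{"tx":0,"ty":0,"tz":0,"rx":0,"ry":0,"rz":0,"grip":0.2}]}}

```text
clock: 23.3
tcp_pos: [0.3971, 0.2971, 0.2558]
orientation: [2.848, 1.255, -0.1]
contact_force: [-0.3, -0.4, -0.3]
grip_width: 0.0343
```

```bash
python3 st.py w16
python3 - <<'E'
from ang import *
Q,q=angles("w16.npz",(0,75,150,400),(0,100,350,460))
for lo,hi in ((.075,.142),(.08,.14)):
    e=[]
    zs=np.arange(lo,hi,.008)
    for p in (5,50,95): 
        xs=[np.percentile(q[abs(q[:,2]-z)<.004,0],p) for z in zs]; e.append(90+np.degrees(np.arctan(np.polyfit(zs,xs,1)[0])))
    print("index",e)
# same estimator on w3,w4,w5
for fn in ("w3","w4","w5"):
    pass
E
```

```text
23.3 [0.3971 0.2971 0.2558] [-0.3193 -0.3648 -0.2778] 0.03431264031928985 [ 0.1297  0.393  -1.1177  1.8456  0.3652  1.2129 -1.8547]
reader tcp [-22.4074   3.7125 255.8335]
tool x,z in reader [ 0.9975  0.0146 -0.0698] [-0.0698 -0.0002 -0.9976]
screen 3324 [0.0933 0.0023 0.1434] [ 0.9928  0.0007 -0.1202] angle 96.90283446955915 0.0004221441037380935
plane offset from hinge (mm) -6.472762096988803
0.06 14 [0.0801 0.0809 0.098 ] [-0.0975 -0.0933 -0.093 ]
0.07 144 [0.0808 0.0867 0.0981] [-0.0989 -0.0943 -0.0928]
0.08 51 [0.0866 0.0903 0.0955] [-0.0959 -0.0942 -0.0936]
0.09 59 [0.0883 0.0914 0.0965] [-0.096  -0.0942 -0.0937]
0.1 70 [0.0892 0.0931 0.0979] [-0.0963 -0.0942 -0.0938]
0.11 75 [0.0903 0.0939 0.0991] [-0.0967 -0.0944 -0.0937]
0.12 91 [0.0917 0.095  0.1005] [-0.0964 -0.0943 -0.0937]
0.13 94 [0.0929 0.0967 0.1019] [-0.0967 -0.0943 -0.0936]
0.14 114 [0.0939 0.0976 0.1031] [-0.0964 -0.0943 -0.0937]
0.15 173 [0.0956 0.0997 0.1044] [-0.0981 -0.0952 -0.0939]
index [np.float64(97.30925061622925), np.float64(97.30891183557709), np.float64(97.29526753103174)]
index [np.float64(97.11475386272241), np.float64(97.05374828720109), np.float64(97.34973021902458)]
```

View pics/w16.png

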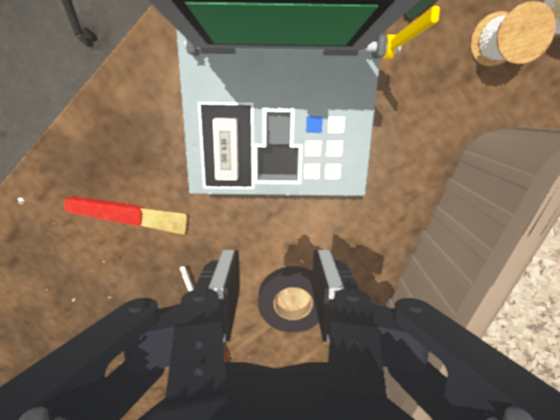

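Screen reads 96.9°, index reads 97.2°, and the block is flat and centred on the pad. The robot is clear of everything, so I'm handing in.

```bash
python3 -c "
from bench import workorder
print(workorder.hand_in())"
```

```text
the job is handed in; nothing more can be done
None
```

The screen is in line with the index arm and the setting block lies flat on the middle of the pad. I handed the job in at about 23.3 s.

**What I did**
- I gripped the orange tab and swung the screen up from about 15°. The tab crept in the fingers and the screen stopped at 92°, so I re-gripped it and brought it to 97°.
- I pressed the block's near end down until it seated. The far end then stayed up by itself.
- I gripped the raised end with the tool tilted 24.6°, because the arm could not reach the 29° tilt I wanted. I then lifted the block out, levelled it and set it down on the pad.

**Last checks**
- **Screen and index arm:** the screen reads 96.9° and the index arm 97.1–97.3° across its fits. That difference is within the measuring scatter. The index arm's readings earlier in the job ranged from about 96 to 97.7° depending on the method, with no sign that it moved.
- **Block:** its centre is about 0.6 mm from the pad's centre along the length and 0.1 mm across. It is level to about 0.1°, with its top at 65.6 mm where 66 mm is expected.
- **Forces:** the highest I read was about 24 N at the wrist, when the block met the floor of the nest. That push was firmer than needed, since the block had already tipped to about 26° by then.
- **Other things on the table:** I did not touch them. I did not measure their positions again at the end.

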